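Slide the paella pan to the stops under the dispenser

TASK

The two stacked terracotta dishes are in the way under the white wall dispenser: slide them, still stacked, to the empty marked ring on the open counter so that the foot of the lower dish stands inside it, then slide the paella pan in under the dispenser until its rim rests against both steel stop studs. Slide everything along the counter without lifting or tipping it, do not knock the dispenser, and leave the other things where they stand.

Things in the scene. Friction and masses are not known exactly. Their poses are not given: they have to be found in the camera images.
- pan: Small steel paella pan: rim 150 mm, foot 132 mm across, 45 mm high. Origin: centre of the underside, z up. Two loop handles of 9 mm bar along its own +y and -y, each 50 mm wide outside (along x), reaching 110 mm from the centre, 40 mm high; grip across the width about 93 mm from the centre. Starts on pan_ring, own -y roughly towards world -y.
- dish: Lower, larger terracotta dish: rim 140 mm, foot 116 mm across, 48 mm high, wall 6 mm, floor 8 mm. Origin: centre of the underside, z up. Two solid lugs along its own +y and -y, each 36 mm wide (along x), 14 mm thick, centred 38 mm high, reaching 96 mm from the centre. Starts at the station, own +y towards the wall.
- top_dish: Upper terracotta dish, loose, standing inside the lower one: 110 mm across the rim, 88 mm across the foot, 46 mm high, 0.2 kg; its rim comes 54 mm above the counter. Origin: centre of its underside.
- pan_ring: Inlaid dark steel ring mark (flat, 162 mm outside, 154 mm inside) on the counter where the pan starts. Origin: centre, on the counter.
- free_ring: The same kind of ring mark, empty at the start, where the dishes must go. Origin: centre, on the counter.
- station: Fixed tiled partition wall with two steel stop studs and a ring mark under the dispenser. Origin, on the counter: where the pan's centre is when its rim touches both studs. Own +y points to the wall, whose face is at y = 120 mm (400 mm long, 450 mm high). Studs 16 mm diameter, 48 mm high, at x = +-54 mm, y = 63 mm; a handle or lug fits between them.
- dispenser: White push dispenser on the wall; origin and axes as station. Push bar 90 mm wide, reaches out from the wall to y = -95 mm, underside 196 mm up, lip to 242 mm. Body 120 mm wide, y = -25 mm to the wall, from 215 mm up; nozzle at y = 30 mm down to 190 mm. An upright tool does not fit over a near handle here; one leaning 20 to 50 degrees away from the wall does.
- grinder: Glass pepper grinder with steel top, 50 mm diameter, 129 mm high. Bystander. Origin: centre of the underside.
- tin: Small steel tin, 52 mm diameter, 60 mm high. Bystander. Origin: centre of the underside.
- spice_jar: Small glass jar with lid, 44 mm diameter, 70 mm high. Bystander. Origin: centre of the underside.
- salt_bowl: Small white bowl, 80 mm diameter, 40 mm high. Bystander. Origin: centre of the underside.
- rice_spoon: Wooden rice spoon, 260 mm long, lying along its own x. Bystander.
- oil_bottle: Green glass oil bottle, 60 mm diameter, 200 mm high. Bystander. Origin: centre of the underside.
Not all that is in view belongs to the job. What is shaped like the pan but turquoise or yellow is not meant.

How it is judged:
On the way:
1. the stacked dishes stand inside the free ring, with the pan still out of the station (horizontal distance between dish and free_ring below 0.02 m and height (world z) of dish below 0.005 m and horizontal distance between pan and station above 0.1 m), for 0.2 s.
At the end, for the whole second after the job is handed in: The pan stands flat with its centre within 6 mm of the station origin (rim against both studs); the lower dish stands flat with its centre within 20 mm of that of the free ring (foot inside the ring) and the upper dish still sits in it; both at rest (horizontal distance between pan and station below 0.006 m and height (world z) of each of pan, dish below 0.005 m and angle between each of pan, dish's own z axis and vertical below 0.06 rad and linear speed of each of pan, dish below 0.01 m/s and horizontal distance between dish and free_ring below 0.02 m and horizontal distance between top_dish and dish below 0.02 m and angle between top_dish's own z axis and vertical below 0.15 rad); the robot touches nothing.
It fails at once if the pan or the dishes are lifted or tipped instead of slid (height (world z) of any of pan, dish above 0.012 m or angle between any of pan, dish's own z axis and vertical above 0.15 rad).
It fails at once if the upper dish comes out of the lower one (horizontal distance between top_dish and dish above 0.03 m or angle between top_dish's own z axis and vertical above 0.3 rad).
It fails at once if the robot knocks the dispenser (more than 6 N) (contact force between any of the arm, the fingers and dispenser above 6 N).
It fails at once if another thing on the counter is shifted by more than 25 mm or knocked over (distance of any of grinder, tin, spice_jar, salt_bowl, rice_spoon, oil_bottle from where it was at the start of the episode above 0.025 m or angle between any of grinder, tin, spice_jar, salt_bowl, oil_bottle's own z axis and vertical above 0.4 rad).
It also fails if it takes over 67 s, if anything falls off the work surface, if the arm or the gripper's body presses on something with over 40 N, if the wrist force passes 120 N, or if a joint passes its speed limit or range.

ROBOT

A 6-joint arm with a two-finger parallel gripper is mounted at the origin on the work surface. World frame = base frame: x ahead of the robot, y to its left, z up, the work surface at z = 0. Lengths are in m, angles in rad, forces in N, time in s.
With the tool pointing down it reaches from about 0.35 to 0.975 m from the base axis. Payload 4.9 kg.
Tool frame: the origin (TCP) lies on the centre line of the jaws, within the pads' length; the fingertips stand 19 mm ahead of it and the grasp point (between the pads) is the TCP; z points along the fingers, y is the line along which they close (so a half turn about z gives the same grasp; the last joint's range is limited). The gripper opens to 85 mm and grips with 20 to 120 N. Pads are 22 mm wide; open, the fingers measure 114 mm over their backs; the gripper's body (76 mm by 85 mm) begins 54 mm behind the grasp point. The pads swing forward as they close: fully open they stand 13 mm farther back than shut.
Start: joints at [1.15, 0.053, 1.613, -0, 1.476, -0.119], TCP at [0.186, 0.597, 0.25] pointing down, gripper open.
Joint ranges: [-3.01, 3.01], [-1.01, 2.22], [0.06, 2.58], [-1.02, 4.17], [0.09, 2.62], [-3.14, 3.14]. Speed limits (rad/s): [2.57, 2.57, 3.14, 3.14, 3.14, 3.14].

INTERFACE

Orientations are given as a unit quaternion [w, x, y, z].
In Python, from plant import state, grab_frame, ticket, spotter gives the robot as it stands.
- The arm moves only by the tool apply_moves, never from a script. Its argument "series" is a list of rows, each an object of numbers: "jaw": the closure, from 0 (fully open) to 1 (shut); "dx", "dy", "dz": the shift along the tool's x, y, z in mm; "turn": the turn about the tool's z in rad. A call has 1 to 5 rows; each row is the pose to reach, as a shift and turn from the pose commanded when the call began, along the tool's axes at that moment; what a row does not reach only later rows make up. A row lasts 1/12 s, in which the tool goes at most 41.7 mm and 7.16 degrees, less where a joint would pass 70% of its speed; a pose out of reach is approached as far as the arm can. A call with a gripper value outside its range is refused whole. The fingers move at their own pace and stop on an object; the grip force is fixed at half the most. Time passes only in rows, so rows that repeat a pose let the fingers close. It gives the time, the measured TCP pose, the force, the opening and the grip force at its end, in the units of the state.
- state(): the state, without advancing time (a new reading comes with each control period).
- grab_frame(name): name is "scene" or "side" or "wrist"; returns a dict with "pixels" (480x640x3 uint8, red, green, blue), "mtx" (3x3 intrinsics, pixels), "camera_from_world" (4x4, takes a point from world to camera coordinates). Camera axes: x right, y down, z forward; pixel columns grow to the right and rows downward; lengths in m; the calibration is good to about 2 mm. A picture is of the moment at which its call begins. There is no depth.
- ticket.job_done(): hands the job in; it is judged then, once.
Trained networks look in a picture, given as the dict that the camera call returned (one of the last four; its "shot" number tells which), for a name from the list of things; names that differ only in an ending like _2 or _b are one class to them, and where a whole thing is asked for, a point or a joint stands for the part that bears it (a point fixed in the world has none). Each returns a list of dicts, best first, with "conf" (0 to 1); they miss things now and then, are a little off and sometimes report something else, mostly with a low value. They report only what shows in the picture. A call takes as long as a camera call. They do not tell look-alikes from the thing itself.
- spotter.outline_of(picture, target): "region" (480x640 bool, what is visible of it) and "extent" ([left, top, right, bottom] in pixels, round what is visible of it).
The state is a dict: "time": time; "joint_pos": joint angles; "joint_vel": joint speeds; "joint_efforts": joint torques, N m; "tool_pos": TCP position; "tool_rot": TCP orientation; "contact_force": force on the tool from outside, world axes, zero at the start; "ft_torque": the same for the moment, N m; "gripper_width": opening from 0.0 (shut) to 1.0 (fully open); "grasp_force": force on a finger pad.
Only numpy, scipy, OpenCV 4.12 (cv2) and the standard library are available. Lean on these libraries where they do the work, as an engineer would, in place of code of your own. Each camera call takes 0.05 s, during which the arm holds its last target. There are 200 camera calls.

## Working session

There is one attempt and no reset: what is moved stays moved. The work goes in short steps, Python scripts to look and compute and a tool call to move; the robot and the scene stay as the last step left them, time stands still between calls to the robot, and variables do not carry over. Pictures are saved under pics/ and viewed, at most 14 in all, crops included, and the job is handed in when it is done.

Besides the shell and the picture viewer there is one more tool, called in YAML: its name, and indented under it one key for each argument. apply_moves: Moves the arm, as the interface text tells. Its arguments: {"type":"object","properties":{"series":{"type":"array","items":{"type":"object","properties":{"jaw":{"type":"number"},"dx":{"type":"number"},"dy":{"type":"number"},"dz":{"type":"number"},"turn":{"type":"number"}}}}},"required":["series"]}

```bash
ls; mkdir -p pics
python3 - <<'E'
from plant import state, grab_frame, spotter
import cv2,numpy as np,pickle
s=state();print(s)
out={}
for n in ("scene","side"):
    f=grab_frame(n);cv2.imwrite(f"pics/{n}0.png",f["pixels"][:,:,::-1]);print(n,f["mtx"].tolist(),f["camera_from_world"].round(4).tolist())
    for t in ("pan","dish","top_dish","pan_ring","free_ring","station","dispenser"):
        r=spotter.outline_of(f,t);out[n,t]=[(d["conf"],d["extent"],d["region"]) for d in r]
        print(t,[(round(d["conf"],2),np.round(d["extent"]).tolist()) for d in r[:4]])
    out[n]=f
pickle.dump(out,open("o0.pkl","wb"))
E
```

```text
pics
{'time': 0.0, 'joint_pos': array([ 1.15000227e+00,  5.33974379e-02,  1.61432329e+00,  3.57240293e-06,
        1.47602746e+00, -1.18977029e-01]), 'joint_vel': array([-0.00070414, -0.00151032,  0.00036055, -0.00159882,  0.00147967,
       -0.00044914]), 'joint_efforts': array([ 2.50899584e-04, -3.93667138e+01, -3.70181179e+01, -4.92718596e-05,
        6.78619574e-03, -4.99102839e-06]), 'tool_pos': array([0.18552175, 0.59619922, 0.24902034]), 'tool_rot': array([-2.89069272e-04,  1.50336466e-01,  9.88634303e-01, -1.03827996e-03]), 'contact_force': array([ 0.17813714,  1.1443716 , -0.54085828]), 'ft_torque': array([ 0.00711974, -0.00293612, -0.04056818]), 'grasp_force': 0.0, 'gripper_width': 1.0037278386025306}
scene [[619.971891757452, 0.0, 327.27076732328663], [0.0, 619.971891757452, 249.84033756441073], [0.0, 0.0, 1.0]] [[-0.2509, 0.968, 0.0114, 0.1668], [0.788, 0.211, -0.5784, -0.3806], [-0.5623, -0.1361, -0.8156, 1.7267], [0.0, 0.0, 0.0, 1.0]]
pan [(0.89, [270.0, 280.0, 363.0, 345.0]), (0.87, [440.0, 153.0, 496.0, 212.0]), (0.84, [227.0, 122.0, 311.0, 174.0]), (0.26, [152.0, 268
[... 436 characters left out ...]
7.0])]
dispenser [(0.75, [443.0, 130.0, 599.0, 268.0])]
side [[445.34836435951416, 0.0, 315.61532208093774], [0.0, 445.34836435951416, 245.4469086490597], [0.0, 0.0, 1.0]] [[0.9869, -0.1614, 0.0054, -0.4978], [-0.1143, -0.7217, -0.6827, 0.0873], [0.1141, 0.6731, -0.7307, 0.9221], [0.0, 0.0, 0.0, 1.0]]
pan [(0.86, [153.0, 167.0, 241.0, 215.0]), (0.8, [364.0, 210.0, 430.0, 286.0]), (0.74, [138.0, 336.0, 232.0, 448.0])]
dish [(0.76, [264.0, 142.0, 319.0, 193.0])]
top_dish [(0.62, [273.0, 148.0, 313.0, 179.0])]
pan_ring [(0.77, [352.0, 259.0, 426.0, 293.0])]
free_ring [(0.8, [286.0, 358.0, 385.0, 453.0])]
station [(0.59, [189.0, 0.0, 372.0, 191.0])]
dispenser [(0.73, [248.0, 3.0, 323.0, 135.0])]
```

View pics/scene0.png

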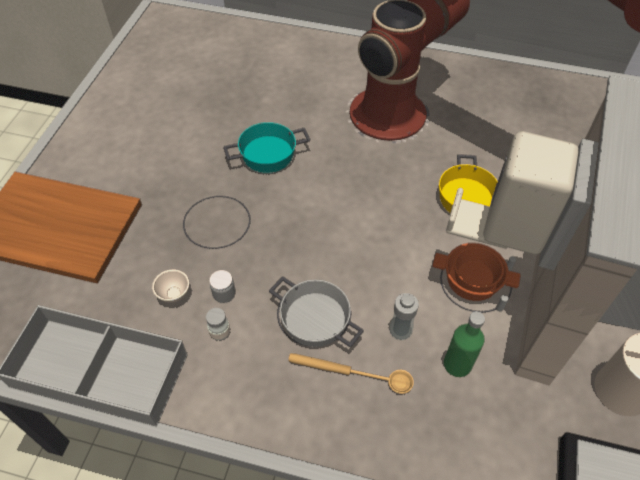

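View pics/side0.png

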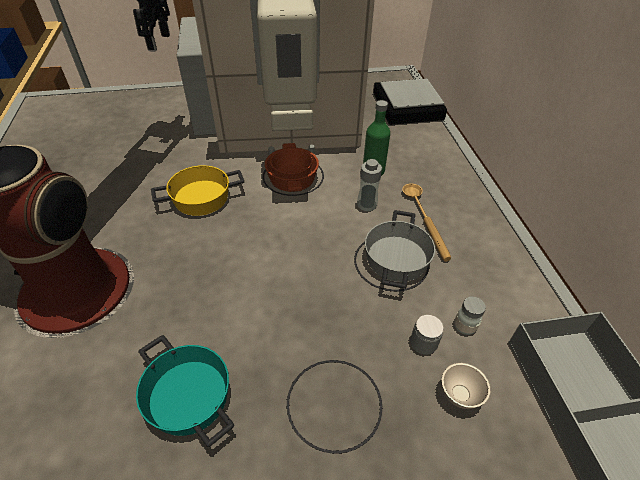

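The grey pan is at scene (315,312) / side (399,250). The dishes are at scene (475,272) / side (291,168), under the white dispenser. The free ring is at scene (217,222) / side (335,405). Next I'll fit poses to both views.

```bash
cat > h.py <<'E'
import numpy as np,cv2,pickle
from scipy.optimize import minimize,least_squares
def proj(f,P):
    P=np.atleast_2d(P);T=f["camera_from_world"];c=P@T[:3,:3].T+T[:3,3];u=c@f["mtx"].T;return u[:,:2]/u[:,2:]
def ray(f,uv,z):
    T=f["camera_from_world"];R=T[:3,:3];o=-R.T@T[:3,3];d=R.T@np.linalg.inv(f["mtx"])@[uv[0],uv[1],1];return o+d*(z-o[2])/d[2]
a=np.linspace(0,2*np.pi,60,endpoint=False)
def circ(r,z):return np.c_[r*np.cos(a),r*np.sin(a),0*a+z]
def box(w,l,z0,z1):return np.array([[x,y,z] for x in(-w,w) for y in(-l,l) for z in (z0,z1)])
M={"pan":[circ(.075,.045),circ(.066,0),box(.025,.110,.031,.040)],
"dish":[circ(.07,.048),circ(.058,0),box(.018,.096,.031,.045)]}
def sil(f,parts,p):
    m=np.zeros((480*4,640*4),np.uint8);c,s=np.cos(p[2]),np.sin(p[2]);R=np.array([[c,-s,0],[s,c,0],[0,0,1]])
    def h(Q):cv2.fillConvexPoly(m,cv2.convexHull((proj(f,Q@R.T+[p[0],p[1],p[3]])*4+2).astype(np.int32)),1)
    h(np.vstack(parts[:2])); h(parts[2]);return cv2.resize(m*255,(640,480),interpolation=cv2.INTER_AREA)/255.
def fit(views,parts,p0,zfree=True):
    def cost(p):
        p=np.r_[p,0][:4];t=0
        for f,reg in views:
            m=sil(f,parts,p);t+=1-np.minimum(m,reg).sum()/np.maximum(m,reg).sum()
        return t
    p0=np.array(p0,float)[:4 if zfree else 3];n=len(p0)
    S=np.vstack([p0]+[p0+np.eye(n)[i]*[.015,.015,.2,.01][i] for i in range(n)])
    r=minimize(cost,p0,method="Nelder-Mead",options=dict(initial_simplex=S,xatol=2e-4,fatol=1e-4));return r.x.round(4),round(r.fun,3)
E
cat > m0.py <<'E'
from h import *
o=pickle.load(open("o0.pkl","rb"));A,B=o["scene"],o["side"]
c=lambda e:((e[0]+e[2])/2,(e[1]+e[3])/2)
print("freering",ray(A,(217,222),0),ray(B,(335,405.5),0))
ps=o["scene","pan"][0];pb=o["side","pan"][1]
print(ray(A,c(ps[1]),.03),ray(B,c(pb[1]),.03))
p=ray(A,c(ps[1]),.03)
for y0 in(-.3,.0,.3):print("pan",fit([(A,ps[2]),(B,pb[2])],M["pan"],[p[0],p[1],y0,0]))
ds=o["scene","dish"][0];db=o["side","dish"][0]
d=ray(A,c(ds[1]),.03);print(d,ray(B,c(db[1]),.03))
for y0 in(-.3,0,.3):print("dish",fit([(A,ds[2]),(B,db[2])],M["dish"],[d[0],d[1],y0,0]))
E
python3 m0.py
python3 - <<'E'
import cv2
a=cv2.imread("pics/scene0.png")[110:390,420:640];b=cv2.imread("pics/side0.png")[60:230,180:400]
a=cv2.resize(a,None,fx=2,fy=2,interpolation=3);b=cv2.resize(b,(440-80,int(170*360/220)),interpolation=3)
import numpy as np
c=np.zeros((560,800,3),np.uint8);c[:560,:440]=a;c[:b.shape[0],440:]=b;cv2.imwrite("pics/crop0.png",c)
E
```

```text
freering [ 0.48388273 -0.32222418  0.        ] [ 0.48355562 -0.33120591  0.        ]
[ 0.68044298 -0.02069141  0.03      ] [ 0.67874462 -0.02206303  0.03      ]
pan (array([ 6.807e-01, -2.450e-02, -3.852e-01,  2.000e-04]), np.float64(0.201))
pan (array([ 6.809e-01, -2.420e-02, -3.850e-01, -3.000e-04]), np.float64(0.2))
pan (array([ 6.811e-01, -2.400e-02, -3.930e-01, -2.000e-04]), np.float64(0.201))
[0.48860369 0.29727079 0.03      ] [0.488797   0.29395106 0.03      ]
dish (array([ 0.4877,  0.2945, -0.046 , -0.0005]), np.float64(1.173))
dish (array([ 4.879e-01,  2.945e-01, -4.460e-02, -1.000e-04]), np.float64(1.174))
dish (array([ 0.4882,  0.2945, -0.0305,  0.    ]), np.float64(1.174))
```

View pics/crop0.png

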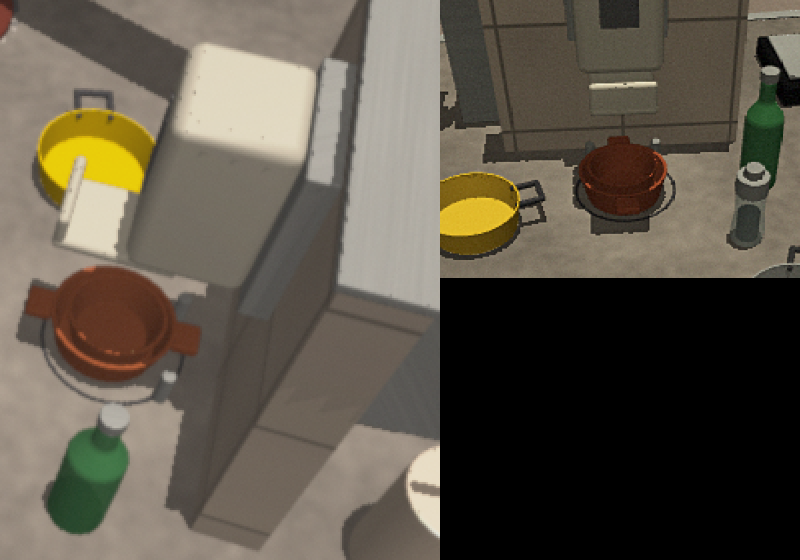

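The dish is at about (0.488, 0.295) and the pan at about (0.681, −0.024). The moves can't command a tilt directly, so I'll check in free space whether an out-of-reach pose makes the tool lean.

apply_moves:
  series:
    - {"dx":40,"dy":15}
    - {"dx":78,"dy":30}
    - {"dx":116,"dy":45}
    - {"dx":154,"dy":60}
    - {"dx":190,"dy":75}

```text
invalid input at $.series[0]: expected keys jaw, dx, dy, dz, turn
```

apply_moves:
  series:
    - {"dx":12,"dy":38}
    - {"dx":24,"dy":76}
    - {"dx":36,"dy":114}
    - {"dx":48,"dy":152}
    - {"dx":60,"dy":190}

```text
invalid input at $.series[0]: expected keys jaw, dx, dy, dz, turn
```

apply_moves:
  series:
    - {"dx":12,"dy":38}
    - {"dx":24,"dy":76}
    - {"dx":36,"dy":114}
    - {"dx":48,"dy":152}
    - {"dx":60,"dy":190}

```text
invalid input at $.series[0]: expected keys jaw, dx, dy, dz, turn
```

apply_moves:
  series:
    - {"jaw":0,"dx":190,"dy":75,"dz":0,"turn":0}
    - {"jaw":0,"dx":190,"dy":75,"dz":0,"turn":0}
    - {"jaw":0,"dx":190,"dy":75,"dz":0,"turn":0}
    - {"jaw":0,"dx":190,"dy":75,"dz":0,"turn":0}
    - {"jaw":0,"dx":190,"dy":75,"dz":0,"turn":0}

```text
time: 1.22
tool_pos: [0.0246, 0.726, 0.2503]
tool_rot: [-0.0, 0.15, 0.989, 0.0]
contact_force: [0.3, 0.4, 0.4]
gripper_width: 1.007
grasp_force: 0.0
```

apply_moves:
  series:
    - {"jaw":0,"dx":60,"dy":190,"dz":0,"turn":0}
    - {"jaw":0,"dx":60,"dy":190,"dz":0,"turn":0}
    - {"jaw":0,"dx":60,"dy":190,"dz":0,"turn":0}
    - {"jaw":0,"dx":60,"dy":190,"dz":0,"turn":0}
    - {"jaw":0,"dx":60,"dy":190,"dz":0,"turn":0}

```text
time: 1.63
tool_pos: [0.0255, 0.926, 0.2493]
tool_rot: [-0.0, 0.15, 0.989, 0.0]
contact_force: [0.5, 1.0, 0.5]
gripper_width: 0.997
grasp_force: 0.0
```

apply_moves:
  series:
    - {"jaw":0,"dx":60,"dy":190,"dz":0,"turn":0}
    - {"jaw":0,"dx":60,"dy":190,"dz":0,"turn":0}
    - {"jaw":0,"dx":60,"dy":190,"dz":0,"turn":0}
    - {"jaw":0,"dx":60,"dy":190,"dz":0,"turn":0}
    - {"jaw":0,"dx":60,"dy":190,"dz":0,"turn":0}

```text
time: 2.05
tool_pos: [0.0237, 1.0145, 0.219]
tool_rot: [-0.001, 0.15, 0.989, 0.005]
contact_force: [0.1, 0.7, -3.3]
gripper_width: 0.994
grasp_force: 0.0
```

apply_moves:
  series:
    - {"jaw":0,"dx":60,"dy":190,"dz":0,"turn":0}
    - {"jaw":0,"dx":60,"dy":190,"dz":0,"turn":0}
    - {"jaw":0,"dx":60,"dy":190,"dz":0,"turn":0}
    - {"jaw":0,"dx":60,"dy":190,"dz":0,"turn":0}
    - {"jaw":0,"dx":60,"dy":190,"dz":0,"turn":0}

```text
time: 2.47
tool_pos: [0.0207, 1.0299, 0.2112]
tool_rot: [-0.004, 0.15, 0.988, 0.03]
contact_force: [0.1, 0.1, -0.3]
gripper_width: 1.004
grasp_force: 0.0
```

```bash
python3 -c "
from plant import state
s=state();print(s['joint_pos'].round(3),s['tool_pos'],s['tool_rot'])"
```

```text
[1.478 1.219 0.055 0.004 1.807 0.21 ] [0.02066173 1.02985474 0.2111512 ] [-0.00376959  0.15025434  0.98818716  0.02992589]
```

apply_moves:
  series:
    - {"jaw":0,"dx":120,"dy":400,"dz":0,"turn":0}
    - {"jaw":0,"dx":120,"dy":400,"dz":0,"turn":0}
    - {"jaw":0,"dx":120,"dy":400,"dz":0,"turn":0}
    - {"jaw":0,"dx":120,"dy":400,"dz":0,"turn":0}
    - {"jaw":0,"dx":120,"dy":400,"dz":0,"turn":0}

```text
time: 2.88
tool_pos: [0.0194, 1.0426, 0.1848]
tool_rot: [-0.006, 0.15, 0.988, 0.043]
contact_force: [0.2, -0.2, -0.5]
gripper_width: 1.002
grasp_force: 0.0
```

apply_moves:
  series:
    - {"jaw":0,"dx":120,"dy":400,"dz":0,"turn":0}
    - {"jaw":0,"dx":120,"dy":400,"dz":0,"turn":0}
    - {"jaw":0,"dx":120,"dy":400,"dz":0,"turn":0}
    - {"jaw":0,"dx":120,"dy":400,"dz":0,"turn":0}
    - {"jaw":0,"dx":120,"dy":400,"dz":0,"turn":0}

```text
time: 3.3
tool_pos: [0.0183, 1.0536, 0.1691]
tool_rot: [-0.008, 0.15, 0.987, 0.058]
contact_force: [-0.0, -0.1, -0.1]
gripper_width: 1.003
grasp_force: 0.0
```

apply_moves:
  series:
    - {"jaw":0,"dx":0,"dy":0,"dz":0,"turn":0}

```text
time: 3.38
tool_pos: [0.0182, 1.0534, 0.1684]
tool_rot: [-0.008, 0.15, 0.987, 0.058]
contact_force: [0.7, -0.1, -0.6]
gripper_width: 1.003
grasp_force: 0.0
```

apply_moves:
  series:
    - {"jaw":0,"dx":120,"dy":400,"dz":-150,"turn":0}
    - {"jaw":0,"dx":120,"dy":400,"dz":-150,"turn":0}
    - {"jaw":0,"dx":120,"dy":400,"dz":-150,"turn":0}
    - {"jaw":0,"dx":120,"dy":400,"dz":-150,"turn":0}
    - {"jaw":0,"dx":120,"dy":400,"dz":-150,"turn":0}

```text
time: 3.8
tool_pos: [0.0172, 1.0524, 0.217]
tool_rot: [-0.01, 0.15, 0.986, 0.074]
contact_force: [0.9, -0.2, -0.4]
gripper_width: 0.998
grasp_force: 0.0
```

apply_moves:
  series:
    - {"jaw":0,"dx":120,"dy":400,"dz":-150,"turn":0}
    - {"jaw":0,"dx":120,"dy":400,"dz":-150,"turn":0}
    - {"jaw":0,"dx":120,"dy":400,"dz":-150,"turn":0}
    - {"jaw":0,"dx":120,"dy":400,"dz":-150,"turn":0}
    - {"jaw":0,"dx":120,"dy":400,"dz":-150,"turn":0}

```text
time: 4.22
tool_pos: [0.0163, 1.0497, 0.2574]
tool_rot: [-0.012, 0.15, 0.985, 0.088]
contact_force: [0.1, 0.0, 0.3]
gripper_width: 0.999
grasp_force: 0.0
```

```bash
python3 -c "
from plant import state
s=state();print(s['joint_pos'].round(3),s['tool_pos'],s['tool_rot'])"
```

```text
[1.481 1.177 0.055 0.013 1.731 0.216] [0.01627238 1.04965947 0.25744346] [-0.01170084  0.14970663  0.98471513  0.08824471]
```

apply_moves:
  series:
    - {"jaw":0,"dx":120,"dy":400,"dz":-80,"turn":0}
    - {"jaw":0,"dx":120,"dy":400,"dz":-80,"turn":0}
    - {"jaw":0,"dx":120,"dy":400,"dz":-80,"turn":0}
    - {"jaw":0,"dx":120,"dy":400,"dz":-80,"turn":0}
    - {"jaw":0,"dx":120,"dy":400,"dz":-80,"turn":0}

```text
time: 4.63
tool_pos: [0.0155, 1.053, 0.2723]
tool_rot: [-0.014, 0.15, 0.983, 0.102]
contact_force: [-0.2, -0.1, 0.2]
gripper_width: 0.998
grasp_force: 0.0
```

apply_moves:
  series:
    - {"jaw":0,"dx":120,"dy":400,"dz":-80,"turn":0}
    - {"jaw":0,"dx":120,"dy":400,"dz":-80,"turn":0}
    - {"jaw":0,"dx":120,"dy":400,"dz":-80,"turn":0}
    - {"jaw":0,"dx":120,"dy":400,"dz":-80,"turn":0}
    - {"jaw":0,"dx":120,"dy":400,"dz":-80,"turn":0}

```text
time: 5.05
tool_pos: [0.0148, 1.0555, 0.2927]
tool_rot: [-0.016, 0.149, 0.982, 0.118]
contact_force: [0.1, 0.1, -0.2]
gripper_width: 1.003
grasp_force: 0.0
```

apply_moves:
  series:
    - {"jaw":0,"dx":120,"dy":400,"dz":-80,"turn":0}
    - {"jaw":0,"dx":120,"dy":400,"dz":-80,"turn":0}
    - {"jaw":0,"dx":120,"dy":400,"dz":-80,"turn":0}
    - {"jaw":0,"dx":120,"dy":400,"dz":-80,"turn":0}
    - {"jaw":0,"dx":120,"dy":400,"dz":-80,"turn":0}

```text
time: 5.47
tool_pos: [0.0143, 1.0569, 0.3138]
tool_rot: [-0.018, 0.149, 0.98, 0.132]
contact_force: [0.1, 0.7, -0.3]
gripper_width: 1.001
grasp_force: 0.0
```

apply_moves:
  series:
    - {"jaw":0,"dx":120,"dy":400,"dz":-60,"turn":0}
    - {"jaw":0,"dx":120,"dy":400,"dz":-60,"turn":0}
    - {"jaw":0,"dx":120,"dy":400,"dz":-60,"turn":0}
    - {"jaw":0,"dx":120,"dy":400,"dz":-60,"turn":0}
    - {"jaw":0,"dx":120,"dy":400,"dz":-60,"turn":0}

```text
time: 5.88
tool_pos: [0.0138, 1.0599, 0.3291]
tool_rot: [-0.02, 0.149, 0.978, 0.147]
contact_force: [-0.5, 0.2, 0.5]
gripper_width: 1.001
grasp_force: 0.0
```

apply_moves:
  series:
    - {"jaw":0,"dx":120,"dy":400,"dz":-60,"turn":0}
    - {"jaw":0,"dx":120,"dy":400,"dz":-60,"turn":0}
    - {"jaw":0,"dx":120,"dy":400,"dz":-60,"turn":0}
    - {"jaw":0,"dx":120,"dy":400,"dz":-60,"turn":0}
    - {"jaw":0,"dx":120,"dy":400,"dz":-60,"turn":0}

```text
time: 6.3
tool_pos: [0.0134, 1.0617, 0.3479]
tool_rot: [-0.022, 0.148, 0.975, 0.162]
contact_force: [-1.1, 0.0, -0.9]
gripper_width: 1.001
grasp_force: 0.0
```

apply_moves:
  series:
    - {"jaw":0,"dx":120,"dy":400,"dz":0,"turn":0}
    - {"jaw":0,"dx":120,"dy":400,"dz":0,"turn":0}
    - {"jaw":0,"dx":120,"dy":400,"dz":0,"turn":0}
    - {"jaw":0,"dx":120,"dy":400,"dz":0,"turn":0}
    - {"jaw":0,"dx":120,"dy":400,"dz":0,"turn":0}

```text
time: 6.72
tool_pos: [0.0132, 1.0702, 0.346]
tool_rot: [-0.024, 0.148, 0.973, 0.176]
contact_force: [0.8, -0.1, 0.0]
gripper_width: 1.004
grasp_force: 0.0
```

apply_moves:
  series:
    - {"jaw":0,"dx":120,"dy":400,"dz":0,"turn":0}
    - {"jaw":0,"dx":120,"dy":400,"dz":0,"turn":0}
    - {"jaw":0,"dx":120,"dy":400,"dz":0,"turn":0}
    - {"jaw":0,"dx":120,"dy":400,"dz":0,"turn":0}
    - {"jaw":0,"dx":120,"dy":400,"dz":0,"turn":0}

```text
time: 7.13
tool_pos: [0.0129, 1.0769, 0.3512]
tool_rot: [-0.026, 0.147, 0.97, 0.191]
contact_force: [0.2, 0.9, -0.7]
gripper_width: 1.0
grasp_force: 0.0
```

apply_moves:
  series:
    - {"jaw":0,"dx":120,"dy":400,"dz":0,"turn":0}
    - {"jaw":0,"dx":120,"dy":400,"dz":0,"turn":0}
    - {"jaw":0,"dx":120,"dy":400,"dz":0,"turn":0}
    - {"jaw":0,"dx":120,"dy":400,"dz":0,"turn":0}
    - {"jaw":0,"dx":120,"dy":400,"dz":0,"turn":0}

```text
time: 7.55
tool_pos: [0.0127, 1.0822, 0.3601]
tool_rot: [-0.028, 0.147, 0.967, 0.206]
contact_force: [-0.1, 0.1, 0.6]
gripper_width: 0.998
grasp_force: 0.0
```

apply_moves:
  series:
    - {"jaw":0,"dx":120,"dy":400,"dz":0,"turn":0}
    - {"jaw":0,"dx":120,"dy":400,"dz":0,"turn":0}
    - {"jaw":0,"dx":120,"dy":400,"dz":0,"turn":0}
    - {"jaw":0,"dx":120,"dy":400,"dz":0,"turn":0}
    - {"jaw":0,"dx":120,"dy":400,"dz":0,"turn":0}

```text
time: 7.97
tool_pos: [0.0126, 1.0859, 0.3724]
tool_rot: [-0.03, 0.146, 0.964, 0.22]
contact_force: [-0.1, 0.6, 0.3]
gripper_width: 1.0
grasp_force: 0.0
```

apply_moves:
  series:
    - {"jaw":0,"dx":120,"dy":400,"dz":0,"turn":0}
    - {"jaw":0,"dx":120,"dy":400,"dz":0,"turn":0}
    - {"jaw":0,"dx":120,"dy":400,"dz":0,"turn":0}
    - {"jaw":0,"dx":120,"dy":400,"dz":0,"turn":0}
    - {"jaw":0,"dx":120,"dy":400,"dz":0,"turn":0}

```text
time: 8.38
tool_pos: [0.0123, 1.0883, 0.3879]
tool_rot: [-0.032, 0.146, 0.961, 0.235]
contact_force: [-0.2, 0.5, -0.1]
gripper_width: 0.998
grasp_force: 0.0
```

apply_moves:
  series:
    - {"jaw":0,"dx":120,"dy":400,"dz":0,"turn":0}
    - {"jaw":0,"dx":120,"dy":400,"dz":0,"turn":0}
    - {"jaw":0,"dx":120,"dy":400,"dz":0,"turn":0}
    - {"jaw":0,"dx":120,"dy":400,"dz":0,"turn":0}
    - {"jaw":0,"dx":120,"dy":400,"dz":0,"turn":0}

```text
time: 8.8
tool_pos: [0.0122, 1.0895, 0.4059]
tool_rot: [-0.034, 0.145, 0.957, 0.249]
contact_force: [0.6, 0.8, -0.4]
gripper_width: 1.004
grasp_force: 0.0
```

```bash
python3 -c "
from plant import state
from scipy.spatial.transform import Rotation as R
s=state();print(s['time'],s['joint_pos'].round(3),s['tool_pos'],s['tool_rot']);print(R.from_quat(s['tool_rot'],scalar_first=True).as_matrix().round(3))"
```

```text
8.8 [1.483 1.055 0.056 0.036 1.524 0.221] [0.0121582  1.08947843 0.40585657] [-0.03414454  0.14537195  0.95688757  0.24913314]
[[-0.955  0.295  0.007]
 [ 0.261  0.834  0.487]
 [ 0.138  0.467 -0.874]]
```

The tool now leans 29° away from the wall, and the lean holds between calls. Next I'll write a helper that converts world goals into tool-axis calls.

```bash
cat > plan.py <<'E'
import sys,numpy as np
from plant import state
from scipy.spatial.transform import Rotation as R
# usage: plan.py "x y z yturn" ... : world goals, turn (rad) about tool z; prints tool-axis mm per call (<=200mm)
s=state();T=R.from_quat(s["tool_rot"],scalar_first=True);p=s["tool_pos"]
print("t",round(s["time"],2),"p",p.round(4),"q",s["joint_pos"].round(2),"F",s["contact_force"].round(1),"w",round(s["gripper_width"],3));print(T.as_matrix().round(3).tolist())
for a in sys.argv[1:]:
    g=np.array(a.split(),float);n=int(max(np.ceil(np.linalg.norm(g[:3]-p)/.205),np.ceil(abs(g[3])/.61),1));d=(g[:3]-p)/n
    for i in range(n):
        print(a,"|",(T.inv().apply(d)*1000).round(1),"turn",round(g[3]/n,3));T=T*R.from_rotvec([0,0,g[3]/n])
    p=g[:3]
m=T.as_matrix();print("end y axis",m[:,1].round(3))
E
python3 plan.py "0.03 0.7 0.38 1.32" "0.1 0.4 0.35 0" "0.3 0.1 0.3 0" "0.48 -0.42 0.2 0" "0.48 0.10 0.15 0"
```

```text
t 8.8 p [0.0122 1.0895 0.4059] q [1.48 1.05 0.06 0.04 1.52 0.22] F [ 0.6  0.8 -0.4] w 1.004
[[-0.955, 0.295, 0.007], [0.261, 0.834, 0.487], [0.138, 0.467, -0.874]]
0.03 0.7 0.38 1.32 | [ -40.8 -110.5  -55.6] turn 0.44
0.03 0.7 0.38 1.32 | [-84.  -82.6 -55.6] turn 0.44
0.03 0.7 0.38 1.32 | [-111.1  -39.   -55.6] turn 0.44
0.1 0.4 0.35 0 | [-136.4   42.1  -59.7] turn 0.0
0.1 0.4 0.35 0 | [-136.4   42.1  -59.7] turn 0.0
0.3 0.1 0.3 0 | [-138.1  107.2  -50.5] turn 0.0
0.3 0.1 0.3 0 | [-138.1  107.2  -50.5] turn 0.0
0.48 -0.42 0.2 0 | [-164.5   68.5  -54.8] turn 0.0
0.48 -0.42 0.2 0 | [-164.5   68.5  -54.8] turn 0.0
0.48 -0.42 0.2 0 | [-164.5   68.5  -54.8] turn 0.0
0.48 0.10 0.15 0 | [143.1  -7.7  98.9] turn 0.0
0.48 0.10 0.15 0 | [143.1  -7.7  98.9] turn 0.0
0.48 0.10 0.15 0 | [143.1  -7.7  98.9] turn 0.0
end y axis [ 0.999 -0.046 -0.018]
```

apply_moves:
  series:
    - {"jaw":0,"dx":-41,"dy":-110,"dz":-56,"turn":0.44}
    - {"jaw":0,"dx":-41,"dy":-110,"dz":-56,"turn":0.44}
    - {"jaw":0,"dx":-41,"dy":-110,"dz":-56,"turn":0.44}
    - {"jaw":0,"dx":-41,"dy":-110,"dz":-56,"turn":0.44}

```text
time: 9.13
tool_pos: [0.0179, 0.9775, 0.3977]
tool_rot: [-0.078, 0.315, 0.915, 0.239]
contact_force: [0.4, 1.4, 1.0]
gripper_width: 0.998
grasp_force: 0.0
```

apply_moves:
  series:
    - {"jaw":0,"dx":-84,"dy":-83,"dz":-56,"turn":0.44}
    - {"jaw":0,"dx":-84,"dy":-83,"dz":-56,"turn":0.44}
    - {"jaw":0,"dx":-84,"dy":-83,"dz":-56,"turn":0.44}
    - {"jaw":0,"dx":-84,"dy":-83,"dz":-56,"turn":0.44}

```text
time: 9.47
tool_pos: [0.0334, 0.842, 0.387]
tool_rot: [-0.127, 0.508, 0.825, 0.212]
contact_force: [0.5, 1.7, -1.4]
gripper_width: 0.999
grasp_force: 0.0
```

apply_moves:
  series:
    - {"jaw":0,"dx":-111,"dy":-39,"dz":-56,"turn":0.44}
    - {"jaw":0,"dx":-111,"dy":-39,"dz":-56,"turn":0.44}
    - {"jaw":0,"dx":-111,"dy":-39,"dz":-56,"turn":0.44}
    - {"jaw":0,"dx":-111,"dy":-39,"dz":-56,"turn":0.44}

```text
time: 9.8
tool_pos: [0.049, 0.7141, 0.3806]
tool_rot: [-0.171, 0.676, 0.694, 0.18]
contact_force: [0.1, 1.1, -0.7]
gripper_width: 0.998
grasp_force: 0.0
```

```bash
python3 plan.py "0.1 0.4 0.35 0" "0.3 0.1 0.3 0" "0.48 -0.42 0.2 0"  "0.48 0.10 0.15 0"
```

```text
t 9.8 p [0.049  0.7141 0.3806] q [ 1.36 -0.07  1.57  0.1   1.15  1.32] F [ 0.1  1.1 -0.7] w 0.998
[[-0.029, 1.0, 0.007], [0.876, 0.022, 0.481], [0.481, 0.02, -0.877]]
0.1 0.4 0.35 0 | [-145.7   21.7  -62. ] turn 0.0
0.1 0.4 0.35 0 | [-145.7   21.7  -62. ] turn 0.0
0.3 0.1 0.3 0 | [-146.4   96.2  -49.6] turn 0.0
0.3 0.1 0.3 0 | [-146.4   96.2  -49.6] turn 0.0
0.48 -0.42 0.2 0 | [-169.7   55.5  -53.8] turn 0.0
0.48 -0.42 0.2 0 | [-169.7   55.5  -53.8] turn 0.0
0.48 -0.42 0.2 0 | [-169.7   55.5  -53.8] turn 0.0
0.48 0.10 0.15 0 | [143.9   3.5  98. ] turn 0.0
0.48 0.10 0.15 0 | [143.9   3.5  98. ] turn 0.0
0.48 0.10 0.15 0 | [143.9   3.5  98. ] turn 0.0
end y axis [1.    0.022 0.02 ]
```

```bash
python3 plan.py "0.1 0.62 0.6 0" "0.4 0.2 0.6 0" "0.48 -0.1 0.3 0" "0.48 -0.42 0.15 0"
```

```text
t 9.8 p [0.049  0.7141 0.3806] q [ 1.36 -0.07  1.57  0.1   1.15  1.32] F [ 0.1  1.1 -0.7] w 0.998
[[-0.029, 1.0, 0.007], [0.876, 0.022, 0.481], [0.481, 0.02, -0.877]]
0.1 0.62 0.6 0 | [  10.8   26.6 -118.6] turn 0.0
0.1 0.62 0.6 0 | [  10.8   26.6 -118.6] turn 0.0
0.4 0.2 0.6 0 | [-125.6   96.9  -66.7] turn 0.0
0.4 0.2 0.6 0 | [-125.6   96.9  -66.7] turn 0.0
0.4 0.2 0.6 0 | [-125.6   96.9  -66.7] turn 0.0
0.48 -0.1 0.3 0 | [-136.5   22.5   39.7] turn 0.0
0.48 -0.1 0.3 0 | [-136.5   22.5   39.7] turn 0.0
0.48 -0.1 0.3 0 | [-136.5   22.5   39.7] turn 0.0
0.48 -0.42 0.15 0 | [-176.3   -5.   -11.2] turn 0.0
0.48 -0.42 0.15 0 | [-176.3   -5.   -11.2] turn 0.0
end y axis [1.    0.022 0.02 ]
```

apply_moves:
  series:
    - {"jaw":0,"dx":20,"dy":54,"dz":-238,"turn":0}
    - {"jaw":0,"dx":20,"dy":54,"dz":-238,"turn":0}
    - {"jaw":0,"dx":20,"dy":54,"dz":-238,"turn":0}
    - {"jaw":0,"dx":20,"dy":54,"dz":-238,"turn":0}
    - {"jaw":0,"dx":20,"dy":54,"dz":-238,"turn":0}

```text
time: 10.22
tool_pos: [0.093, 0.6359, 0.5723]
tool_rot: [-0.172, 0.673, 0.696, 0.184]
contact_force: [1.1, 0.6, -0.4]
gripper_width: 1.004
grasp_force: 0.0
```

apply_moves:
  series:
    - {"jaw":0,"dx":-126,"dy":97,"dz":-67,"turn":0}
    - {"jaw":0,"dx":-126,"dy":97,"dz":-67,"turn":0}
    - {"jaw":0,"dx":-126,"dy":97,"dz":-67,"turn":0}
    - {"jaw":0,"dx":-126,"dy":97,"dz":-67,"turn":0}
    - {"jaw":0,"dx":-126,"dy":97,"dz":-67,"turn":0}

```text
time: 10.63
tool_pos: [0.1967, 0.4936, 0.571]
tool_rot: [-0.171, 0.675, 0.694, 0.185]
contact_force: [0.1, 0.3, 1.4]
gripper_width: 1.004
grasp_force: 0.0
```

apply_moves:
  series:
    - {"jaw":0,"dx":-126,"dy":97,"dz":-67,"turn":0}
    - {"jaw":0,"dx":-126,"dy":97,"dz":-67,"turn":0}
    - {"jaw":0,"dx":-126,"dy":97,"dz":-67,"turn":0}
    - {"jaw":0,"dx":-126,"dy":97,"dz":-67,"turn":0}
    - {"jaw":0,"dx":-126,"dy":97,"dz":-67,"turn":0}

```text
time: 11.05
tool_pos: [0.2982, 0.3534, 0.5687]
tool_rot: [-0.17, 0.676, 0.693, 0.184]
contact_force: [0.3, 0.5, -0.6]
gripper_width: 1.005
grasp_force: 0.0
```

```bash
python3 plan.py "0.4 0.15 0.6 0" "0.48 -0.1 0.3 0" "0.48 -0.42 0.15 0"
```

```text
t 11.05 p [0.2982 0.3534 0.5687] q [ 0.46 -0.55  1.64  0.45  1.77  0.59] F [ 0.3  0.5 -0.6] w 1.005
[[-0.027, 1.0, 0.013], [0.874, 0.018, 0.485], [0.484, 0.024, -0.875]]
0.4 0.15 0.6 0 | [-82.8  49.5 -62.3] turn 0.0
0.4 0.15 0.6 0 | [-82.8  49.5 -62.3] turn 0.0
0.48 -0.1 0.3 0 | [-183.1   34.1   71.1] turn 0.0
0.48 -0.1 0.3 0 | [-183.1   34.1   71.1] turn 0.0
0.48 -0.42 0.15 0 | [-176.2   -4.7  -12. ] turn 0.0
0.48 -0.42 0.15 0 | [-176.2   -4.7  -12. ] turn 0.0
end y axis [1.    0.018 0.024]
```

apply_moves:
  series:
    - {"jaw":0,"dx":-150,"dy":90,"dz":-110,"turn":0}
    - {"jaw":0,"dx":-150,"dy":90,"dz":-110,"turn":0}
    - {"jaw":0,"dx":-150,"dy":90,"dz":-110,"turn":0}
    - {"jaw":0,"dx":-150,"dy":90,"dz":-110,"turn":0}
    - {"jaw":0,"dx":-150,"dy":90,"dz":-110,"turn":0}

```text
time: 11.47
tool_pos: [0.3892, 0.1741, 0.5951]
tool_rot: [-0.172, 0.673, 0.696, 0.184]
contact_force: [1.5, -0.2, -0.8]
gripper_width: 1.0
grasp_force: 0.0
```

apply_moves:
  series:
    - {"jaw":0,"dx":-183,"dy":34,"dz":71,"turn":0}
    - {"jaw":0,"dx":-183,"dy":34,"dz":71,"turn":0}
    - {"jaw":0,"dx":-183,"dy":34,"dz":71,"turn":0}
    - {"jaw":0,"dx":-183,"dy":34,"dz":71,"turn":0}
    - {"jaw":0,"dx":-183,"dy":34,"dz":71,"turn":0}

```text
time: 11.88
tool_pos: [0.43, 0.0499, 0.4415]
tool_rot: [-0.173, 0.674, 0.695, 0.182]
contact_force: [0.3, 0.1, -0.9]
gripper_width: 1.002
grasp_force: 0.0
```

apply_moves:
  series:
    - {"jaw":0,"dx":-183,"dy":34,"dz":71,"turn":0}
    - {"jaw":0,"dx":-183,"dy":34,"dz":71,"turn":0}
    - {"jaw":0,"dx":-183,"dy":34,"dz":71,"turn":0}
    - {"jaw":0,"dx":-183,"dy":34,"dz":71,"turn":0}
    - {"jaw":0,"dx":-183,"dy":34,"dz":71,"turn":0}

```text
time: 12.3
tool_pos: [0.4707, -0.0741, 0.2913]
tool_rot: [-0.173, 0.673, 0.695, 0.183]
contact_force: [0.4, -0.1, -0.2]
gripper_width: 1.0
grasp_force: 0.0
```

```bash
python3 plan.py "0.48 -0.42 0.15 0" "0.485 0.06 0.15 0"
```

```text
t 12.3 p [ 0.4707 -0.0741  0.2913] q [-0.55 -0.23  1.87  0.44  1.77 -0.55] F [ 0.4 -0.1 -0.2] w 1.0
[[-0.034, 0.999, 0.006], [0.873, 0.027, 0.486], [0.486, 0.021, -0.874]]
0.48 -0.42 0.15 0 | [-185.5   -1.5  -22.3] turn 0.0
0.48 -0.42 0.15 0 | [-185.5   -1.5  -22.3] turn 0.0
0.485 0.06 0.15 0 | [139.7   5.9  77.8] turn 0.0
0.485 0.06 0.15 0 | [139.7   5.9  77.8] turn 0.0
0.485 0.06 0.15 0 | [139.7   5.9  77.8] turn 0.0
end y axis [0.999 0.027 0.021]
```

apply_moves:
  series:
    - {"jaw":0,"dx":-185,"dy":0,"dz":-22,"turn":0}
    - {"jaw":0,"dx":-185,"dy":0,"dz":-22,"turn":0}
    - {"jaw":0,"dx":-185,"dy":0,"dz":-22,"turn":0}
    - {"jaw":0,"dx":-185,"dy":0,"dz":-22,"turn":0}
    - {"jaw":0,"dx":-185,"dy":0,"dz":-22,"turn":0}

```text
time: 12.72
tool_pos: [0.4769, -0.2483, 0.2209]
tool_rot: [-0.173, 0.674, 0.695, 0.182]
contact_force: [1.0, 0.7, 0.8]
gripper_width: 0.999
grasp_force: 0.0
```

apply_moves:
  series:
    - {"jaw":0,"dx":-185,"dy":0,"dz":-22,"turn":0}
    - {"jaw":0,"dx":-185,"dy":0,"dz":-22,"turn":0}
    - {"jaw":0,"dx":-185,"dy":0,"dz":-22,"turn":0}
    - {"jaw":0,"dx":-185,"dy":0,"dz":-22,"turn":0}
    - {"jaw":0,"dx":-185,"dy":0,"dz":-22,"turn":0}

```text
time: 13.13
tool_pos: [0.4832, -0.4207, 0.1499]
tool_rot: [-0.172, 0.674, 0.695, 0.183]
contact_force: [-1.0, 0.6, -1.0]
gripper_width: 0.999
grasp_force: 0.0
```

```bash
python3 plan.py "0.48 -0.42 0.05 0" "0.485 0.06 0.15 0"
cat > m1.py <<'E'
from h import *
# precise ring/stud measures from first pictures
o=pickle.load(open("o0.pkl","rb"));A,B=o["scene"],o["side"]
g={k:cv2.cvtColor(f["pixels"],cv2.COLOR_RGB2GRAY).astype(float) for k,f in(("A",A),("B",B))}
def bl(k,f,c,r):
    P=np.c_[c[0]+r*np.cos(a),c[1]+r*np.sin(a),0*a];u=proj(f,P).astype(np.float32)
    return cv2.remap(g[k].astype(np.float32),u[:,0],u[:,1],1).ravel()
def ringfit(c0,views,tag):
    def cost(c):return sum(np.minimum(bl(k,f,c,.079)-.5*bl(k,f,c,.070)-.5*bl(k,f,c,.088),5).mean() for k,f in views)
    best=min(((cost((c0[0]+i,c0[1]+j)),c0[0]+i,c0[1]+j) for i in np.arange(-.02,.0201,.002) for j in np.arange(-.02,.0201,.002)))
    r=minimize(cost,best[1:],method="Nelder-Mead",options=dict(initial_simplex=[best[1:],(best[1]+.001,best[2]),(best[1],best[2]+.001)]));print(tag,r.x.round(4),round(r.fun,1))
for v,n in(([("A",A),("B",B)],"AB"),([("A",A)],"A"),([("B",B)],"B")):
    ringfit((.484,-.326),v,"free "+n);ringfit((.488,.295),v,"station "+n);ringfit((.682,-.024),v,"panring "+n)
def tri(ua,ub):
    return least_squares(lambda P:np.r_[proj(A,P)[0]-ua,proj(B,P)[0]-ub],[.5,.35,.05])
for ua,ub in(((504.5,299),(311.4,146.5)),((512,260),(271.7,150))):
    r=tri(ua,ub);print("stud top",r.x.round(4),r.fun.round(1))
E
python3 m1.py
```

```text
t 13.13 p [ 0.4832 -0.4207  0.1499] q [-0.95  0.39  1.45  0.29  1.72 -1.  ] F [-1.   0.6 -1. ] w 0.999
[[-0.032, 0.999, 0.006], [0.874, 0.025, 0.486], [0.486, 0.021, -0.874]]
0.48 -0.42 0.05 0 | [-47.8  -5.3  87.6] turn 0.0
0.485 0.06 0.15 0 | [155.9   6.4  48.6] turn 0.0
0.485 0.06 0.15 0 | [155.9   6.4  48.6] turn 0.0
0.485 0.06 0.15 0 | [155.9   6.4  48.6] turn 0.0
end y axis [0.999 0.025 0.021]
free AB [ 0.4824 -0.3256] -93.7
station AB [0.4922 0.3017] -52.1
panring AB [ 0.6661 -0.0315] -72.9
free A [ 0.4822 -0.3247] -38.9
station A [0.4919 0.3031] -18.3
panring A [ 0.6654 -0.0314] -31.0
free B [ 0.483  -0.3271] -58.3
station B [0.4924 0.3003] -36.7
panring B [ 0.6665 -0.0326] -44.5
stud top [0.5515 0.3633 0.0424] [-0.2  0.2 -0.2 -0.2]
stud top [0.4436 0.3704 0.0393] [-0.5  0.7 -0.7 -0.7]
```

apply_moves:
  series:
    - {"jaw":0,"dx":156,"dy":6,"dz":49,"turn":0}
    - {"jaw":0,"dx":156,"dy":6,"dz":49,"turn":0}
    - {"jaw":0,"dx":156,"dy":6,"dz":49,"turn":0}
    - {"jaw":0,"dx":156,"dy":6,"dz":49,"turn":0}
    - {"jaw":0,"dx":156,"dy":6,"dz":49,"turn":0}

```text
time: 13.55
tool_pos: [0.485, -0.2519, 0.187]
tool_rot: [-0.173, 0.671, 0.697, 0.183]
contact_force: [0.9, 0.1, -0.7]
gripper_width: 1.0
grasp_force: 0.0
```

apply_moves:
  series:
    - {"jaw":0,"dx":156,"dy":2,"dz":49,"turn":0}
    - {"jaw":0,"dx":156,"dy":2,"dz":49,"turn":0}
    - {"jaw":0,"dx":156,"dy":2,"dz":49,"turn":0}
    - {"jaw":0,"dx":156,"dy":2,"dz":49,"turn":0}
    - {"jaw":0,"dx":156,"dy":2,"dz":49,"turn":0}

```text
time: 13.97
tool_pos: [0.4814, -0.0923, 0.2207]
tool_rot: [-0.172, 0.671, 0.698, 0.184]
contact_force: [-0.3, -0.8, 0.2]
gripper_width: 0.999
grasp_force: 0.0
```

apply_moves:
  series:
    - {"jaw":0,"dx":156,"dy":2,"dz":49,"turn":0}
    - {"jaw":0,"dx":156,"dy":2,"dz":49,"turn":0}
    - {"jaw":0,"dx":156,"dy":2,"dz":49,"turn":0}
    - {"jaw":0,"dx":156,"dy":2,"dz":49,"turn":0}
    - {"jaw":0,"dx":156,"dy":2,"dz":49,"turn":0}

```text
time: 14.38
tool_pos: [0.478, 0.0676, 0.2542]
tool_rot: [-0.172, 0.67, 0.698, 0.184]
contact_force: [-0.1, -0.2, 0.2]
gripper_width: 0.997
grasp_force: 0.0
```

```bash
cat > w.py <<'E'
from h import *
import sys
from plant import grab_frame,spotter
f=grab_frame("wrist");im=f["pixels"][:,:,::-1].copy()
r=spotter.outline_of(f,sys.argv[2])
for d in r[:3]:print(sys.argv[2],round(d["conf"],2),np.round(d["extent"]),d["region"].sum())
pickle.dump((f,r),open(sys.argv[1]+".pkl","wb"))
cv2.imwrite(f"pics/{sys.argv[1]}.png",im)
E
python3 w.py w1 dish; python3 plan.py "0.484 0.12 0.05 0" "0.484 0.204 0.038 0"
```

```text
dish 0.92 [263.  85. 394. 204.] 4212
t 14.48 p [0.4782 0.0638 0.2524] q [-0.29 -0.28  1.97  0.49  1.6  -0.35] F [ 0.8 -0.8 -0.2] w 0.999
[[-0.038, 0.999, 0.007], [0.874, 0.03, 0.485], [0.484, 0.025, -0.874]]
0.484 0.12 0.05 0 | [-24.6   1.3 102.1] turn 0.0
0.484 0.12 0.05 0 | [-24.6   1.3 102.1] turn 0.0
0.484 0.204 0.038 0 | [67.6  2.2 51.2] turn 0.0
end y axis [0.999 0.03  0.025]
```

View pics/w1.png

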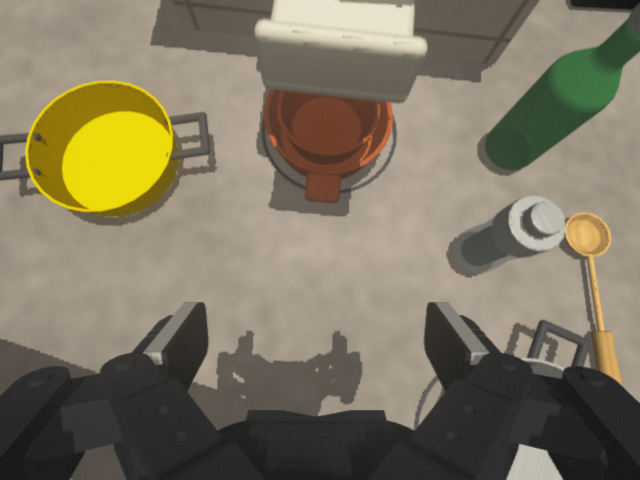

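Run:
```python
from h import *
f,r=pickle.load(open("w1.pkl","rb"));o=pickle.load(open("o0.pkl","rb"))
R=r[0]["region"]
for v in (178,185,192,198):
    c=np.where(R[v])[0];print(v,c.min(),c.max(),ray(f,(c.min(),v),.045).round(4),ray(f,(c.max()+1,v),.045).round(4))
v=np.where(R[:,323])[0].max();print("tip",v,ray(f,(323,v+1),.031),ray(f,(323,v-4),.045))
# lug tip height by two views (wrist, side)
B=o["side"];A=o["scene"];print("dishmodel lug tip proj", [proj(F,[[.4837,.1986,.045],[.4837,.1986,.031]]).round(0).tolist() for F in (f,A,B)])
# yellow handle, dish rim right/left at z .048
for q in((263,130),(395,130)):print(ray(f,q,.048))
print("yellow handle",ray(f,(210,140),.04))
rr=fit([(f,R.astype(float)),(A,o["scene","dish"][0][2].astype(float)),(B,o["side","dish"][0][2].astype(float))],M["dish"],[.488,.2945,-.04,0]);print(rr)
```

```text
178 306 343 [0.4675 0.2208 0.045 ] [0.5066 0.2227 0.045 ]
185 304 340 [0.4657 0.213  0.045 ] [0.5037 0.2148 0.045 ]
192 304 340 [0.4661 0.2054 0.045 ] [0.5038 0.2071 0.045 ]
198 305 339 [0.4673 0.199  0.045 ] [0.5029 0.2006 0.045 ]
tip 201 [0.48625406 0.20058585 0.031     ] [0.48559132 0.2009048  0.045     ]
dishmodel lug tip proj [[[321.0, 199.0], [321.0, 204.0]], [[433.0, 257.0], [432.0, 261.0]], [[294.0, 187.0], [294.0, 191.0]]]
[0.42017864 0.27148373 0.048     ]
[0.55969978 0.27859242 0.048     ]
yellow handle [0.36371009 0.26152613 0.04      ]
(array([ 0.4877,  0.2948, -0.0405, -0.0013]), np.float64(1.873))
```

```bash
python3 plan.py "0.485 0.125 0.045 0.075" "0.485 0.2055 0.038 0"
```

```text
t 14.48 p [0.4782 0.0638 0.2524] q [-0.29 -0.28  1.97  0.49  1.6  -0.35] F [ 0.8 -0.8 -0.2] w 0.999
[[-0.038, 0.999, 0.007], [0.874, 0.03, 0.485], [0.484, 0.025, -0.874]]
0.485 0.125 0.045 0.075 | [-23.6   1.8 105.5] turn 0.038
0.485 0.125 0.045 0.075 | [-23.5   2.7 105.5] turn 0.038
0.485 0.2055 0.038 0 | [66.9 -2.8 45.2] turn 0.0
end y axis [ 0.999 -0.035 -0.012]
```

apply_moves:
  series:
    - {"jaw":0,"dx":-24,"dy":2,"dz":105,"turn":0.038}
    - {"jaw":0,"dx":-24,"dy":2,"dz":105,"turn":0.038}
    - {"jaw":0,"dx":-24,"dy":2,"dz":105,"turn":0.038}
    - {"jaw":0,"dx":-47,"dy":4,"dz":210,"turn":0.075}
    - {"jaw":0,"dx":-47,"dy":4,"dz":210,"turn":0.075}

```text
time: 14.9
tool_pos: [0.4856, 0.1155, 0.0676]
tool_rot: [-0.177, 0.7, 0.669, 0.177]
contact_force: [0.9, -0.4, 0.2]
gripper_width: 1.004
grasp_force: 0.0
```

apply_moves:
  series:
    - {"jaw":0,"dx":0,"dy":0,"dz":0,"turn":0}

```text
time: 14.98
tool_pos: [0.4781, 0.1174, 0.0598]
tool_rot: [-0.185, 0.7, 0.668, 0.171]
contact_force: [-1.6, 0.7, -2.3]
gripper_width: 1.002
grasp_force: 0.0
```

```bash
python3 plan.py  "0.485 0.2055 0.038 0"
```

```text
t 14.98 p [0.4781 0.1174 0.0598] q [-0.17 -0.03  2.11  0.53  1.23 -0.35] F [-1.6  0.7 -2.3] w 1.002
[[0.048, 0.999, -0.008], [0.872, -0.038, 0.487], [0.486, -0.03, -0.873]]
0.485 0.2055 0.038 0 | [66.6  4.2 61.9] turn 0.0
end y axis [ 0.999 -0.038 -0.03 ]
```

apply_moves:
  series:
    - {"jaw":0,"dx":20,"dy":5,"dz":25,"turn":0}
    - {"jaw":0,"dx":20,"dy":5,"dz":25,"turn":0}
    - {"jaw":0,"dx":20,"dy":5,"dz":25,"turn":0}

```text
time: 15.23
tool_pos: [0.491, 0.1457, 0.057]
tool_rot: [-0.179, 0.699, 0.67, 0.176]
contact_force: [0.0, -1.0, -0.6]
gripper_width: 0.997
grasp_force: 0.0
```

```bash
python3 plan.py  "0.485 0.2055 0.038 0"
```

```text
t 15.23 p [0.491  0.1457 0.057 ] q [-0.11 -0.01  2.08  0.55  1.18 -0.32] F [ 0.  -1.  -0.6] w 0.997
[[0.04, 0.999, 0.007], [0.873, -0.038, 0.486], [0.486, -0.013, -0.874]]
0.485 0.2055 0.038 0 | [42.7 -8.  45.7] turn 0.0
end y axis [ 0.999 -0.038 -0.013]
```

apply_moves:
  series:
    - {"jaw":0,"dx":21,"dy":-6,"dz":23,"turn":0}
    - {"jaw":0,"dx":43,"dy":-6,"dz":46,"turn":0}
    - {"jaw":0,"dx":43,"dy":-6,"dz":46,"turn":0}
    - {"jaw":0,"dx":43,"dy":-6,"dz":46,"turn":0}

```text
time: 15.57
tool_pos: [0.4872, 0.2061, 0.0384]
tool_rot: [-0.178, 0.698, 0.67, 0.177]
contact_force: [-0.5, -1.2, 1.1]
gripper_width: 1.001
grasp_force: 0.0
```

```bash
python3 plan.py  "0.485 0.2055 0.038 0"; python3 w.py w2 dish
```

```text
t 15.57 p [0.4872 0.2061 0.0384] q [ 0.01  0.03  2.08  0.58  1.09 -0.24] F [-0.5 -1.2  1.1] w 1.001
[[0.038, 0.999, 0.008], [0.873, -0.037, 0.486], [0.486, -0.012, -0.874]]
0.485 0.2055 0.038 0 | [-0.8 -2.1  0.1] turn 0.0
end y axis [ 0.999 -0.037 -0.012]
dish 0.8 [144.   0. 487. 352.] 33228
```

View pics/w2.png

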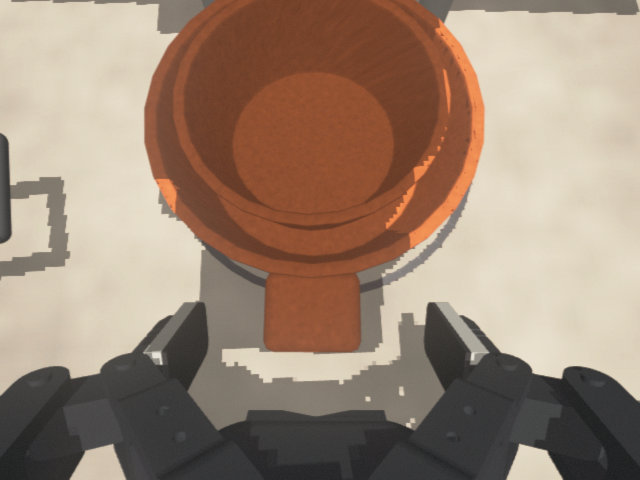

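The lug spans (264–360, 275–352) and sits centred between the open pads at rows 302–365. I'm closing the grip.

apply_moves:
  series:
    - {"jaw":0.4,"dx":0,"dy":-2,"dz":0,"turn":0}
    - {"jaw":0.5,"dx":0,"dy":-2,"dz":0,"turn":0}
    - {"jaw":0.55,"dx":0,"dy":-2,"dz":0,"turn":0}
    - {"jaw":0.6,"dx":0,"dy":-2,"dz":0,"turn":0}
    - {"jaw":0.65,"dx":0,"dy":-2,"dz":0,"turn":0}

```text
time: 16.08
tool_pos: [0.485, 0.2059, 0.0379]
tool_rot: [-0.178, 0.699, 0.67, 0.177]
contact_force: [-1.1, -3.1, 3.8]
gripper_width: 0.407
grasp_force: 60.5
```

apply_moves:
  series:
    - {"jaw":0.7,"dx":0,"dy":0,"dz":0,"turn":0}
    - {"jaw":0.7,"dx":0,"dy":0,"dz":0,"turn":0}
    - {"jaw":0.7,"dx":0,"dy":0,"dz":0,"turn":0}

```text
time: 16.33
tool_pos: [0.4851, 0.2059, 0.0379]
tool_rot: [-0.178, 0.699, 0.67, 0.177]
contact_force: [-1.9, -5.0, 5.3]
gripper_width: 0.405
grasp_force: 60.8
```

```bash
python3 plan.py  "0.485 0.1055 0.0385 0" "0.4826 -0.4158 0.0385 0.0"
```

```text
t 16.33 p [0.4851 0.2059 0.0379] q [ 0.01  0.03  2.09  0.58  1.09 -0.24] F [-1.9 -5.   5.3] w 0.405
[[0.04, 0.999, 0.008], [0.873, -0.038, 0.485], [0.485, -0.012, -0.874]]
0.485 0.1055 0.0385 0 | [-87.4   3.8 -49.3] turn 0.0
0.4826 -0.4158 0.0385 0.0 | [-151.8    5.9  -84.4] turn 0.0
0.4826 -0.4158 0.0385 0.0 | [-151.8    5.9  -84.4] turn 0.0
0.4826 -0.4158 0.0385 0.0 | [-151.8    5.9  -84.4] turn 0.0
end y axis [ 0.999 -0.038 -0.012]
```

apply_moves:
  series:
    - {"jaw":0.7,"dx":-9,"dy":0,"dz":-5,"turn":0}
    - {"jaw":0.7,"dx":-26,"dy":1,"dz":-14.5,"turn":0}
    - {"jaw":0.7,"dx":-44,"dy":2,"dz":-24.5,"turn":0}
    - {"jaw":0.7,"dx":-61,"dy":3,"dz":-34,"turn":0}
    - {"jaw":0.7,"dx":-79,"dy":3,"dz":-44,"turn":0}

```text
time: 16.75
tool_pos: [0.4838, 0.1161, 0.0379]
tool_rot: [-0.18, 0.698, 0.67, 0.178]
contact_force: [0.5, 4.5, 2.2]
gripper_width: 0.409
grasp_force: 61.7
```

```bash
python3 plan.py  "0.485 0.01 0.0385 0" "0.4826 -0.4158 0.0385 0.0"
```

```text
t 16.75 p [0.4838 0.1161 0.0379] q [-0.18  0.01  2.11  0.55  1.17 -0.39] F [0.5 4.5 2.2] w 0.409
[[0.039, 0.999, 0.007], [0.871, -0.038, 0.489], [0.489, -0.013, -0.872]]
0.485 0.01 0.0385 0 | [-92.1   5.2 -52.4] turn 0.0
0.4826 -0.4158 0.0385 0.0 | [-123.7    4.6  -69.4] turn 0.0
0.4826 -0.4158 0.0385 0.0 | [-123.7    4.6  -69.4] turn 0.0
0.4826 -0.4158 0.0385 0.0 | [-123.7    4.6  -69.4] turn 0.0
end y axis [ 0.999 -0.038 -0.013]
```

apply_moves:
  series:
    - {"jaw":0.7,"dx":-17.4,"dy":1,"dz":-9.7,"turn":0}
    - {"jaw":0.7,"dx":-34.9,"dy":2,"dz":-19.4,"turn":0}
    - {"jaw":0.7,"dx":-52.3,"dy":3,"dz":-29.1,"turn":0}
    - {"jaw":0.7,"dx":-69.8,"dy":3,"dz":-38.8,"turn":0}
    - {"jaw":0.7,"dx":-87.3,"dy":4,"dz":-48.6,"turn":0}

```text
time: 17.17
tool_pos: [0.4836, 0.0163, 0.0378]
tool_rot: [-0.181, 0.698, 0.67, 0.178]
contact_force: [0.5, 6.4, 3.7]
gripper_width: 0.406
grasp_force: 61.8
```

apply_moves:
  series:
    - {"jaw":0.7,"dx":-17.4,"dy":1,"dz":-9.7,"turn":0}
    - {"jaw":0.7,"dx":-34.9,"dy":2,"dz":-19.4,"turn":0}
    - {"jaw":0.7,"dx":-52.3,"dy":3,"dz":-29.1,"turn":0}
    - {"jaw":0.7,"dx":-69.8,"dy":3,"dz":-38.8,"turn":0}
    - {"jaw":0.7,"dx":-87.3,"dy":4,"dz":-48.6,"turn":0}

```text
time: 17.58
tool_pos: [0.4836, -0.0833, 0.0377]
tool_rot: [-0.181, 0.698, 0.67, 0.178]
contact_force: [0.3, 6.3, 4.3]
gripper_width: 0.406
grasp_force: 61.9
```

```bash
python3 plan.py  "0.4826 -0.4158 0.0385 0.0"
```

```text
t 17.58 p [ 0.4836 -0.0833  0.0377] q [-0.55  0.11  2.    0.45  1.34 -0.69] F [0.3 6.3 4.3] w 0.406
[[0.04, 0.999, 0.006], [0.87, -0.038, 0.491], [0.491, -0.014, -0.871]]
0.4826 -0.4158 0.0385 0.0 | [-144.5    5.8  -82. ] turn 0.0
0.4826 -0.4158 0.0385 0.0 | [-144.5    5.8  -82. ] turn 0.0
end y axis [ 0.999 -0.038 -0.014]
```

apply_moves:
  series:
    - {"jaw":0.7,"dx":-17.4,"dy":1,"dz":-9.8,"turn":0}
    - {"jaw":0.7,"dx":-34.8,"dy":2,"dz":-19.6,"turn":0}
    - {"jaw":0.7,"dx":-52.2,"dy":2,"dz":-29.4,"turn":0}
    - {"jaw":0.7,"dx":-69.6,"dy":2,"dz":-39.2,"turn":0}
    - {"jaw":0.7,"dx":-87.2,"dy":2,"dz":-49,"turn":0}

```text
time: 18.0
tool_pos: [0.4817, -0.1833, 0.0378]
tool_rot: [-0.181, 0.698, 0.67, 0.178]
contact_force: [-0.1, 5.8, 3.8]
gripper_width: 0.406
grasp_force: 61.8
```

apply_moves:
  series:
    - {"jaw":0.7,"dx":-17.4,"dy":1,"dz":-9.8,"turn":0}
    - {"jaw":0.7,"dx":-34.8,"dy":2,"dz":-19.6,"turn":0}
    - {"jaw":0.7,"dx":-52.2,"dy":2,"dz":-29.4,"turn":0}
    - {"jaw":0.7,"dx":-69.6,"dy":2,"dz":-39.2,"turn":0}
    - {"jaw":0.7,"dx":-87.2,"dy":2,"dz":-49,"turn":0}

```text
time: 18.42
tool_pos: [0.4798, -0.2832, 0.0379]
tool_rot: [-0.181, 0.698, 0.67, 0.178]
contact_force: [0.1, 5.9, 3.3]
gripper_width: 0.407
grasp_force: 61.8
```

```bash
python3 plan.py  "0.479 -0.4154 0.038 0.0"
```

```text
t 18.42 p [ 0.4798 -0.2832  0.0379] q [-0.83  0.33  1.74  0.35  1.47 -0.89] F [0.1 5.9 3.3] w 0.407
[[0.039, 0.999, 0.006], [0.87, -0.037, 0.491], [0.491, -0.014, -0.871]]
0.479 -0.4154 0.038 0.0 | [-115.1    4.1  -65.1] turn 0.0
end y axis [ 0.999 -0.037 -0.014]
```

apply_moves:
  series:
    - {"jaw":0.7,"dx":-26,"dy":1,"dz":-14.6,"turn":0}
    - {"jaw":0.7,"dx":-52,"dy":2,"dz":-29.3,"turn":0}
    - {"jaw":0.7,"dx":-78,"dy":3,"dz":-44,"turn":0}
    - {"jaw":0.7,"dx":-100,"dy":4,"dz":-56.3,"turn":0}
    - {"jaw":0.7,"dx":-115,"dy":4,"dz":-64.8,"turn":0}

```text
time: 18.83
tool_pos: [0.4787, -0.4174, 0.0379]
tool_rot: [-0.18, 0.699, 0.669, 0.177]
contact_force: [0.3, 3.9, 0.6]
gripper_width: 0.408
grasp_force: 61.6
```

```bash
cat > m2.py <<'E'
from h import *
import sys
from plant import grab_frame,spotter
V={}
for n in("scene","side"):
    f=grab_frame(n);cv2.imwrite(f"pics/{n}{sys.argv[1]}.png",f["pixels"][:,:,::-1]);V[n]=[f]+[spotter.outline_of(f,t)for t in sys.argv[2].split(",")]
pickle.dump(V,open(sys.argv[1]+".pkl","wb"))
for n in V:
    for r in V[n][1:]:print(n,[(round(d["conf"],2),np.round(d["extent"]).tolist()) for d in r[:4]])
E
python3 m2.py b dish,top_dish; python3 plan.py "0.479 -0.4154 0.038 0.0"
python3 - <<'E'
from h import *
V=pickle.load(open("b.pkl","rb"));A,B=V["scene"][0],V["side"][0]
u=[V["scene"][1][0]["region"].astype(float),V["side"][1][0]["region"].astype(float)]
for i in(0,1):
    k=["scene","side"][i]
    if V[k][2]:u[i]=np.maximum(u[i],V[k][2][0]["region"])
print(fit([(A,u[0]),(B,u[1])],M["dish"],[.4826,-.3258,-.04,0]))
E
```

```text
scene [(0.69, [174.0, 185.0, 257.0, 241.0])]
scene [(0.56, [193.0, 187.0, 236.0, 230.0])]
side [(0.87, [307.0, 341.0, 379.0, 450.0]), (0.63, [247.0, 0.0, 320.0, 132.0])]
side [(0.56, [315.0, 367.0, 367.0, 428.0])]
t 19.13 p [ 0.4791 -0.4155  0.0382] q [-0.95  0.51  1.5   0.29  1.56 -0.98] F [-0.9 -3.4 -2.1] w 0.409
[[0.04, 0.999, 0.007], [0.873, -0.038, 0.486], [0.486, -0.014, -0.874]]
0.479 -0.4154 0.038 0.0 | [-0.1 -0.1  0.2] turn 0.0
end y axis [ 0.999 -0.038 -0.014]
(array([ 0.481 , -0.3274, -0.0331,  0.0009]), np.float64(0.759))
```

View pics/sideb.png

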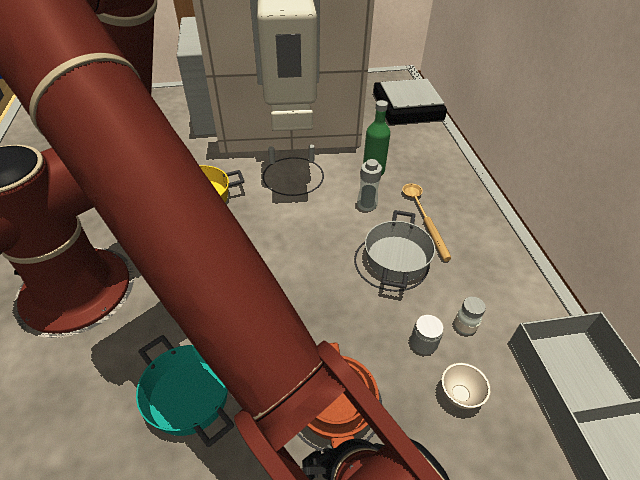

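The dish sits at about (0.481, −0.327), inside the free ring, and the bystanders look untouched. Side view shows the station ring empty at (292,175) with the studs at (271,150) and (312,147). I'm releasing the dish and backing off.

apply_moves:
  series:
    - {"jaw":0.4,"dx":0,"dy":0,"dz":0,"turn":0}
    - {"jaw":0,"dx":0,"dy":0,"dz":0,"turn":0}
    - {"jaw":0,"dx":0,"dy":0,"dz":0,"turn":0}
    - {"jaw":0,"dx":0,"dy":0,"dz":0,"turn":0}

```text
time: 19.47
tool_pos: [0.4796, -0.4153, 0.039]
tool_rot: [-0.179, 0.698, 0.67, 0.177]
contact_force: [-0.2, 0.5, -0.6]
gripper_width: 0.952
grasp_force: 0.0
```

apply_moves:
  series:
    - {"jaw":0,"dx":0,"dy":0,"dz":-20,"turn":0}
    - {"jaw":0,"dx":0,"dy":0,"dz":-60,"turn":0}
    - {"jaw":0,"dx":0,"dy":0,"dz":-100,"turn":0}
    - {"jaw":0,"dx":0,"dy":0,"dz":-140,"turn":0}
    - {"jaw":0,"dx":0,"dy":0,"dz":-180,"turn":0}

```text
time: 19.88
tool_pos: [0.4782, -0.5038, 0.1979]
tool_rot: [-0.179, 0.698, 0.67, 0.177]
contact_force: [0.1, 0.0, -0.2]
gripper_width: 0.999
grasp_force: 0.0
```

```bash
python3 plan.py "0.645 -0.24 0.2 0.0"; python3 m2.py c pan,dish,grinder,oil_bottle,tin
python3 - <<'E'
from h import *
V=pickle.load(open("c.pkl","rb"));A,B=V["scene"][0],V["side"][0]
for n in V:
  for i,t in ((3,"grinder"),(4,"oil"),(5,"tin")):
    if V[n][i]:
        e=V[n][i][0]["extent"];print(n,t,ray(V[n][0],((e[0]+e[2])/2,e[3]-5),0).round(3))
s=open("m1.py").read().replace('o=pickle.load(open("o0.pkl","rb"));A,B=o["scene"],o["side"]','')
exec(s.split("def tri")[0])
E
```

```text
t 19.88 p [ 0.4782 -0.5038  0.1979] q [-1.02  0.49  1.24  0.27  1.84 -0.96] F [ 0.1  0.  -0.2] w 0.999
[[0.04, 0.999, 0.007], [0.873, -0.038, 0.487], [0.487, -0.014, -0.873]]
0.645 -0.24 0.2 0.0 | [118.9  78.3  63.8] turn 0.0
0.645 -0.24 0.2 0.0 | [118.9  78.3  63.8] turn 0.0
end y axis [ 0.999 -0.038 -0.014]
scene [(0.82, [225.0, 120.0, 308.0, 176.0]), (0.76, [270.0, 278.0, 362.0, 347.0]), (0.73, [441.0, 153.0, 496.0, 214.0])]
scene [(0.89, [175.0, 186.0, 254.0, 241.0]), (0.65, [186.0, 222.0, 246.0, 250.0]), (0.55, [270.0, 280.0, 363.0, 344.0])]
scene [(0.56, [390.0, 290.0, 418.0, 340.0])]
scene [(0.82, [445.0, 311.0, 485.0, 376.0])]
scene [(0.87, [211.0, 271.0, 236.0, 306.0])]
side [(0.77, [208.0, 166.0, 242.0, 196.0]), (0.65, [365.0, 211.0, 432.0, 290.0]), (0.62, [139.0, 340.0, 226.0, 449.0]), (0.47, [355.0, 245.0, 429.0, 290.0])]
side [(0.85, [333.0, 342.0, 377.0, 459.0]), (0.26, [252.0, 0.0, 322.0, 131.0])]
side [(0.98, [356.0, 158.0, 380.0, 210.0])]
side [(0.75, [365.0, 99.0, 388.0, 172.0])]
side [(0.89, [409.0, 314.0, 444.0, 353.0]), (0.51, [248.0, 0.0, 322.0, 132.0]), (0.47, [356.0, 420.0, 383.0, 448.0])]
scene grinder [0.668 0.17  0.   ]
scene oil [0.718 0.308 0.   ]
scene tin [ 0.687 -0.231  0.   ]
side grinder [0.661 0.155 0.   ]
side oil [0.72  0.302 0.   ]
side tin [ 0.672 -0.251  0.   ]
free AB [ 0.4832 -0.3275] -29.4
station AB [0.4921 0.3017] -95.1
panring AB [ 0.6662 -0.0319] -85.0
free A [ 0.4826 -0.325 ] -22.2
station A [0.4917 0.3033] -37.1
panring A [ 0.6654 -0.0314] -33.2
free B [ 0.4683 -0.3378] -19.1
station B [0.4925 0.3004] -63.4
panring B [ 0.6666 -0.0325] -54.5
```

apply_moves:
  series:
    - {"jaw":0,"dx":119,"dy":80,"dz":55,"turn":0}
    - {"jaw":0,"dx":119,"dy":80,"dz":55,"turn":0}
    - {"jaw":0,"dx":119,"dy":80,"dz":55,"turn":0}
    - {"jaw":0,"dx":119,"dy":80,"dz":55,"turn":0}
    - {"jaw":0,"dx":119,"dy":80,"dz":55,"turn":0}

```text
time: 20.9
tool_pos: [0.5661, -0.371, 0.2053]
tool_rot: [-0.179, 0.696, 0.672, 0.177]
contact_force: [-0.3, -0.5, -0.4]
gripper_width: 1.003
grasp_force: 0.0
```

apply_moves:
  series:
    - {"jaw":0,"dx":119,"dy":80,"dz":55,"turn":0}
    - {"jaw":0,"dx":119,"dy":80,"dz":55,"turn":0}
    - {"jaw":0,"dx":119,"dy":80,"dz":55,"turn":0}
    - {"jaw":0,"dx":119,"dy":80,"dz":55,"turn":0}
    - {"jaw":0,"dx":119,"dy":80,"dz":55,"turn":0}

```text
time: 21.32
tool_pos: [0.6505, -0.2439, 0.214]
tool_rot: [-0.179, 0.696, 0.672, 0.177]
contact_force: [-0.3, -0.9, 0.2]
gripper_width: 0.996
grasp_force: 0.0
```

```bash
python3 w.py w3 pan; python3 plan.py "0.646 -0.166 0.135 0.0" "0.646 -0.11 0.036 0"
python3 - <<'E'
from h import *
f,r=pickle.load(open("w3.pkl","rb"));V=pickle.load(open("c.pkl","rb"));B=V["side"][0];A=V["scene"][0]
print(fit([(f,r[0]["region"].astype(float)),(A,V["scene"][1][1]["region"].astype(float)),(B,V["side"][1][1]["region"].astype(float))],M["pan"],[.681,-.024,-.385,0]))
E
```

```text
pan 0.95 [266.   5. 423. 204.] 19254
t 21.42 p [ 0.6485 -0.2479  0.2133] q [-0.62  0.38  1.36  0.41  1.71 -0.59] F [ 0.7 -1.3  0.8] w 0.997
[[0.039, 0.999, 0.006], [0.873, -0.037, 0.486], [0.486, -0.014, -0.874]]
0.646 -0.166 0.135 0.0 | [ 33.4  -4.4 108.2] turn 0.0
0.646 -0.11 0.036 0 | [  0.8  -0.7 113.7] turn 0.0
end y axis [ 0.999 -0.037 -0.014]
(array([ 0.6803, -0.0239, -0.3946,  0.0008]), np.float64(0.289))
```

View pics/w3.png

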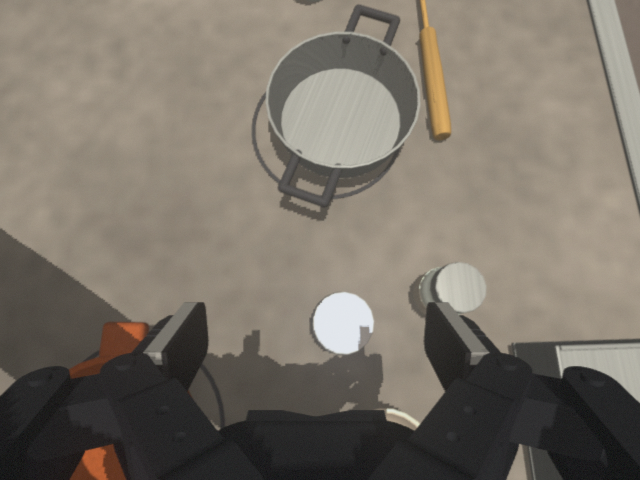

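The pan fits at (0.680, −0.024) with yaw −0.39. Its near handle tip is at wrist (307,198), and both the tin and the spoon are clear of the approach. I'm going in along the tool axis.

apply_moves:
  series:
    - {"jaw":0,"dx":32,"dy":-4,"dz":106,"turn":0}
    - {"jaw":0,"dx":32,"dy":-4,"dz":106,"turn":0}
    - {"jaw":0,"dx":32,"dy":-4,"dz":106,"turn":0}
    - {"jaw":0,"dx":32,"dy":-4,"dz":106,"turn":0}

```text
time: 21.75
tool_pos: [0.6424, -0.1657, 0.1301]
tool_rot: [-0.184, 0.699, 0.669, 0.175]
contact_force: [-0.1, 0.3, -1.3]
gripper_width: 0.998
grasp_force: 0.0
```

apply_moves:
  series:
    - {"jaw":0,"dx":0,"dy":0,"dz":40,"turn":0}
    - {"jaw":0,"dx":0,"dy":0,"dz":80,"turn":0}
    - {"jaw":0,"dx":0,"dy":0,"dz":80,"turn":0}
    - {"jaw":0,"dx":0,"dy":0,"dz":80,"turn":0}

```text
time: 22.08
tool_pos: [0.6452, -0.1305, 0.0645]
tool_rot: [-0.181, 0.699, 0.669, 0.176]
contact_force: [-1.2, -0.4, 0.7]
gripper_width: 1.001
grasp_force: 0.0
```

```bash
python3 plan.py "0.646 -0.113 0.036 0"
```

```text
t 22.08 p [ 0.6452 -0.1305  0.0645] q [-0.49  0.42  1.58  0.45  1.42 -0.57] F [-1.2 -0.4  0.7] w 1.001
[[0.043, 0.999, 0.003], [0.872, -0.039, 0.488], [0.488, -0.018, -0.873]]
0.646 -0.113 0.036 0 | [ 1.4  0.7 33.4] turn 0.0
end y axis [ 0.999 -0.039 -0.018]
```

apply_moves:
  series:
    - {"jaw":0,"dx":1,"dy":1,"dz":17,"turn":0}
    - {"jaw":0,"dx":1,"dy":1,"dz":33,"turn":0}
    - {"jaw":0,"dx":1,"dy":1,"dz":33,"turn":0}
    - {"jaw":0,"dx":1,"dy":1,"dz":33,"turn":0}

```text
time: 22.42
tool_pos: [0.6482, -0.114, 0.0385]
tool_rot: [-0.179, 0.699, 0.67, 0.176]
contact_force: [-0.7, 0.1, 0.1]
gripper_width: 1.003
grasp_force: 0.0
```

apply_moves:
  series:
    - {"jaw":0.2,"dx":0,"dy":0,"dz":0,"turn":0}
    - {"jaw":0.27,"dx":0,"dy":0,"dz":0,"turn":0}
    - {"jaw":0.33,"dx":0,"dy":0,"dz":0,"turn":0}
    - {"jaw":0.38,"dx":0,"dy":0,"dz":0,"turn":0}
    - {"jaw":0.43,"dx":0,"dy":0,"dz":0,"turn":0}

```text
time: 22.83
tool_pos: [0.6489, -0.1144, 0.0402]
tool_rot: [-0.178, 0.698, 0.67, 0.177]
contact_force: [-3.5, -3.2, 6.0]
gripper_width: 0.618
grasp_force: 56.5
```

```bash
python3 plan.py "0.646 -0.113 0.036 0"; python3 w.py w4 pan
```

```text
t 22.83 p [ 0.6489 -0.1144  0.0402] q [-0.46  0.44  1.59  0.46  1.37 -0.58] F [-3.5 -3.2  6. ] w 0.618
[[0.039, 0.999, 0.008], [0.874, -0.038, 0.485], [0.485, -0.012, -0.874]]
0.646 -0.113 0.036 0 | [-1.  -2.9  4.3] turn 0.0
end y axis [ 0.999 -0.038 -0.012]
pan 0.58 [214.   0. 568. 384.] 90434
```

View pics/w4.png

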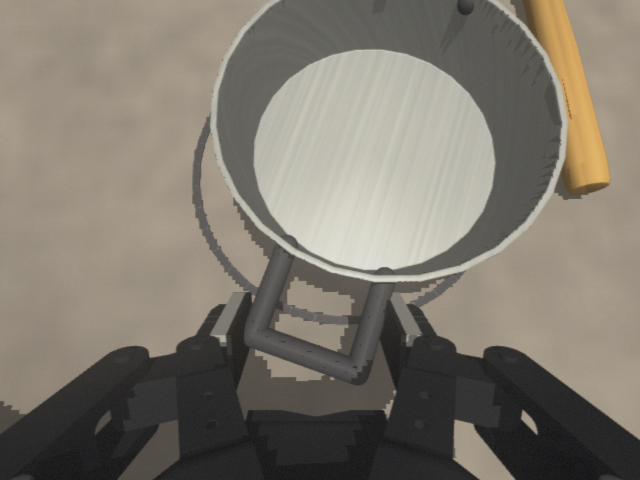

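apply_moves:
  series:
    - {"jaw":0.6,"dx":-1,"dy":0,"dz":3,"turn":0}
    - {"jaw":0.6,"dx":-1,"dy":0,"dz":3,"turn":0}
    - {"jaw":0.6,"dx":-1,"dy":0,"dz":3,"turn":0}
    - {"jaw":0.6,"dx":-1,"dy":0,"dz":3,"turn":0}

```text
time: 23.27
tool_pos: [0.65, -0.1146, 0.0383]
tool_rot: [-0.177, 0.699, 0.67, 0.177]
contact_force: [-0.8, -3.9, 8.7]
gripper_width: 0.594
grasp_force: 57.8
```

```bash
python3 plan.py "0.646 -0.113 0.036 0"; python3 w.py w5 pan
python3 - <<'E'
from h import *
f,r=pickle.load(open("w5.pkl","rb"));f4,r4=pickle.load(open("w4.pkl","rb"))
for F,q in((f4,r4),(f,r)):
  m=q[0]["region"].astype(np.uint8)
  # handle bar midline direction: front bar, dark pixels below rim
  g=cv2.cvtColor(F["pixels"],cv2.COLOR_RGB2GRAY);print(g[335:375:10,240:390:15].tolist())
E
```

```text
t 23.27 p [ 0.65   -0.1146  0.0383] q [-0.46  0.44  1.59  0.46  1.37 -0.58] F [-0.8 -3.9  8.7] w 0.594
[[0.039, 0.999, 0.011], [0.874, -0.039, 0.484], [0.484, -0.009, -0.875]]
0.646 -0.113 0.036 0 | [ 0.2 -4.   2.7] turn 0.0
end y axis [ 0.999 -0.039 -0.009]
pan 0.73 [198.   0. 567. 378.] 91184
[[41, 90, 79, 64, 139, 143, 140, 86, 74, 79], [40, 75, 84, 90, 79, 62, 144, 84, 66, 72], [38, 126, 140, 78, 88, 91, 78, 60, 87, 77], [32, 81, 144, 145, 98, 78, 91, 86, 94, 80]]
[[42, 91, 88, 76, 63, 143, 143, 84, 71, 80], [37, 67, 78, 86, 91, 83, 67, 84, 76, 77], [34, 87, 145, 87, 78, 85, 93, 83, 80, 48], [38, 81, 146, 146, 145, 136, 72, 79, 89, 74]]
```

apply_moves:
  series:
    - {"jaw":0.8,"dx":0,"dy":0,"dz":0,"turn":0}
    - {"jaw":0.8,"dx":0,"dy":0,"dz":0,"turn":0}
    - {"jaw":0.8,"dx":0,"dy":0,"dz":0,"turn":0}
    - {"jaw":0.8,"dx":0,"dy":0,"dz":0,"turn":0}
    - {"jaw":0.8,"dx":0,"dy":0,"dz":0,"turn":0}

```text
time: 23.78
tool_pos: [0.6499, -0.1146, 0.0382]
tool_rot: [-0.177, 0.699, 0.67, 0.177]
contact_force: [-2.2, -3.8, 7.5]
gripper_width: 0.598
grasp_force: 57.8
```

```bash
python3 plan.py "0.646 -0.113 0.036 0"; python3 w.py w6 pan
```

```text
t 23.78 p [ 0.6499 -0.1146  0.0382] q [-0.46  0.44  1.59  0.46  1.37 -0.58] F [-2.2 -3.8  7.5] w 0.598
[[0.039, 0.999, 0.011], [0.874, -0.039, 0.484], [0.484, -0.009, -0.875]]
0.646 -0.113 0.036 0 | [ 0.1 -4.   2.7] turn 0.0
end y axis [ 0.999 -0.039 -0.009]
pan 0.98 [199.   0. 566. 378.] 91161
```

View pics/w6.png

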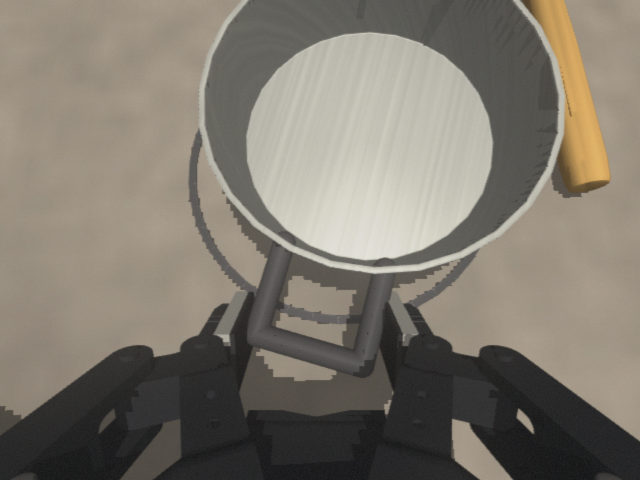

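apply_moves:
  series:
    - {"jaw":0.2,"dx":0,"dy":0,"dz":2,"turn":0}
    - {"jaw":0.2,"dx":0,"dy":0,"dz":2,"turn":0}
    - {"jaw":0.2,"dx":0,"dy":6,"dz":2,"turn":0}
    - {"jaw":0.2,"dx":0,"dy":12,"dz":2,"turn":0}
    - {"jaw":0.2,"dx":0,"dy":18,"dz":2,"turn":0}

```text
time: 24.3
tool_pos: [0.6663, -0.1122, 0.0326]
tool_rot: [-0.179, 0.699, 0.67, 0.176]
contact_force: [-1.6, -0.8, 0.7]
gripper_width: 0.8
grasp_force: 0.7
```

```bash
cat > py.py <<'E'
import sys,subprocess
from h import *
from plant import state
n=sys.argv[1];subprocess.run(["python3","w.py",n,"pan"])
f,r=pickle.load(open(n+".pkl","rb"));g=cv2.cvtColor(f["pixels"],cv2.COLOR_RGB2GRAY)
s=state();p=s["tool_pos"]
reg=r[0]["region"].astype(float)
# mask fingers region out by comparing only rows < 300 plus handle zone
def cost(q):
    m=sil(f,M["pan"],[q[0],q[1],q[2],0]);W=np.ones_like(m);W[300:,:235]=0;W[300:,405:]=0
    return 1-(np.minimum(m,reg)*W).sum()/(np.maximum(m,reg)*W).sum()
q0=np.array([p[0]+.02,p[1]+.09,-.2]) if len(sys.argv)<3 else np.array(sys.argv[2].split(),float)
x=minimize(cost,q0,method="Nelder-Mead",options=dict(initial_simplex=np.vstack([q0]+[q0+np.eye(3)[i]*[.015,.015,.15][i] for i in range(3)])));print("pan",x.x.round(4),round(x.fun,3))
E
python3 py.py w7; python3 plan.py "0.65 -0.113 0.036 0"
python3 - <<'E'
from h import *
f,r=pickle.load(open("w6.pkl","rb"));print("spoon end",ray(f,(590,190),.01))
E
```

```text
pan 0.62 [162.   0. 537. 381.] 92787
this script no longer has the robot
t 24.4 p [ 0.6672 -0.1122  0.033 ] q [-0.45  0.48  1.55  0.47  1.37 -0.56] F [ 1.   0.5 -0.1] w 0.8
[[0.04, 0.999, 0.007], [0.873, -0.038, 0.486], [0.486, -0.013, -0.874]]
0.65 -0.113 0.036 0 | [  0.1 -17.2  -3.1] turn 0.0
end y axis [ 0.999 -0.038 -0.013]
spoon end [ 0.78602774 -0.05169256  0.01      ]Exception ignored in: <_io.TextIOWrapper mode='rw' encoding='UTF-8'>
Traceback (most recent call last):
BrokenPipeError: [Errno 32] Broken pipe
```

```bash
sed -i '/^from plant/d; /^s=state/d; s/^q0=.*/q0=np.array(sys.argv[2].split(),float)/; s/subprocess.run(\["python3","w.py",n,"pan"\])/len(sys.argv)<4 and subprocess.run(["python3","w.py",n,"pan"])/' py.py; for w in w6 w7; do python3 py.py $w "0.67 -0.024 -0.25" x; done
```

```text
pan [ 0.6784 -0.0191 -0.3124] 0.087
pan [ 0.6811 -0.016  -0.2453] 0.077
```

Run:
```python
from h import *
f,r=pickle.load(open("w3.pkl","rb"))
for q in((427,95),(430,120),(433,137),(423,60)):print("spoon L edge",ray(f,q,.008).round(4))
```

```text
spoon L edge [ 0.7748 -0.      0.008 ]
spoon L edge [ 0.7749 -0.0301  0.008 ]
spoon L edge [ 0.776 -0.05   0.008]
spoon L edge [0.7749 0.044  0.008 ]
```

apply_moves:
  series:
    - {"jaw":0.2,"dx":0,"dy":5,"dz":-2,"turn":0}
    - {"jaw":0.2,"dx":0,"dy":10,"dz":-2,"turn":0}
    - {"jaw":0.2,"dx":0,"dy":15,"dz":-2,"turn":0}
    - {"jaw":0.2,"dx":0,"dy":20,"dz":-2,"turn":0}
    - {"jaw":0.2,"dx":0,"dy":20,"dz":-2,"turn":0}

```text
time: 24.82
tool_pos: [0.6874, -0.1141, 0.0349]
tool_rot: [-0.178, 0.699, 0.67, 0.177]
contact_force: [-0.1, 0.0, -0.7]
gripper_width: 0.8
grasp_force: 0.0
```

```bash
python3 py.py w8 "0.685 -0.016 -0.1"; python3 plan.py "0.65 -0.113 0.036 0"
```

```text
pan 0.63 [125.   0. 491. 366.] 88170
pan [ 0.6861 -0.0138 -0.0831] 0.077
t 24.92 p [ 0.6867 -0.114   0.0348] q [-0.44  0.52  1.49  0.47  1.38 -0.55] F [-0.5 -0.4  0.7] w 0.8
[[0.04, 0.999, 0.008], [0.873, -0.039, 0.486], [0.486, -0.013, -0.874]]
0.65 -0.113 0.036 0 | [ -0.  -36.7  -0.9] turn 0.0
end y axis [ 0.999 -0.039 -0.013]
```

apply_moves:
  series:
    - {"jaw":0.2,"dx":5.5,"dy":-8,"dz":3,"turn":0.02}
    - {"jaw":0.2,"dx":5.5,"dy":-8,"dz":3,"turn":0.02}
    - {"jaw":0.4,"dx":5.5,"dy":-8,"dz":3,"turn":0.02}
    - {"jaw":0.6,"dx":5.5,"dy":-8,"dz":3,"turn":0.02}
    - {"jaw":0.6,"dx":5.5,"dy":-8,"dz":3,"turn":0.02}

```text
time: 25.33
tool_pos: [0.6789, -0.1077, 0.0353]
tool_rot: [-0.18, 0.705, 0.663, 0.175]
contact_force: [0.7, -0.4, 1.5]
gripper_width: 0.564
grasp_force: 61.9
```

apply_moves:
  series:
    - {"jaw":0.7,"dx":0,"dy":0,"dz":0,"turn":0}
    - {"jaw":0.7,"dx":0,"dy":0,"dz":0,"turn":0}
    - {"jaw":0.7,"dx":0,"dy":0,"dz":0,"turn":0}

```text
time: 25.58
tool_pos: [0.6789, -0.1077, 0.0353]
tool_rot: [-0.18, 0.705, 0.663, 0.175]
contact_force: [0.5, -0.5, 2.0]
gripper_width: 0.566
grasp_force: 61.9
```

```bash
python3 py.py w9 "0.685 -0.014 -0.06"; python3 plan.py "0.487 -0.11 0.035 0" "0.487 0.2085 0.035 0"
```

```text
pan 0.92 [141.   0. 509. 383.] 92478
pan [ 0.6855 -0.0138 -0.0811] 0.082
t 25.68 p [ 0.6789 -0.1077  0.0353] q [-0.44  0.5   1.52  0.47  1.37 -0.53] F [ 0.3 -0.2  4.2] w 0.568
[[0.06, 0.998, 0.008], [0.872, -0.056, 0.486], [0.486, -0.022, -0.874]]
0.487 -0.11 0.035 0 | [ -13.6 -191.4   -2.4] turn 0.0
0.487 0.2085 0.035 0 | [138.9  -8.9  77.4] turn 0.0
0.487 0.2085 0.035 0 | [138.9  -8.9  77.4] turn 0.0
end y axis [ 0.998 -0.056 -0.022]
```

apply_moves:
  series:
    - {"jaw":0.7,"dx":-0.7,"dy":-10,"dz":-0.1,"turn":0}
    - {"jaw":0.7,"dx":-2,"dy":-30,"dz":-0.3,"turn":0}
    - {"jaw":0.7,"dx":-3.3,"dy":-50,"dz":-0.5,"turn":0}
    - {"jaw":0.7,"dx":-4.7,"dy":-70,"dz":-0.7,"turn":0}
    - {"jaw":0.7,"dx":-6,"dy":-90,"dz":-0.9,"turn":0}

```text
time: 26.1
tool_pos: [0.5887, -0.1083, 0.0352]
tool_rot: [-0.179, 0.706, 0.662, 0.176]
contact_force: [3.7, 0.5, 1.9]
gripper_width: 0.567
grasp_force: 62.6
```

apply_moves:
  series:
    - {"jaw":0.7,"dx":-1.3,"dy":-20,"dz":-0.2,"turn":0}
    - {"jaw":0.7,"dx":-2.7,"dy":-40,"dz":-0.4,"turn":0}
    - {"jaw":0.7,"dx":-4,"dy":-60,"dz":-0.6,"turn":0}
    - {"jaw":0.7,"dx":-5.3,"dy":-80,"dz":-0.8,"turn":0}
    - {"jaw":0.7,"dx":-6.7,"dy":-100,"dz":-1,"turn":0}

```text
time: 26.52
tool_pos: [0.4884, -0.1092, 0.0352]
tool_rot: [-0.179, 0.706, 0.662, 0.176]
contact_force: [3.6, 0.3, 2.2]
gripper_width: 0.568
grasp_force: 62.5
```

```bash
python3 plan.py "0.4855 0.1479 0.035 0" "0.4855 0.2079 0.035 0"
```

```text
t 26.52 p [ 0.4884 -0.1092  0.0352] q [-0.59  0.15  1.97  0.43  1.34 -0.69] F [3.6 0.3 2.2] w 0.568
[[0.061, 0.998, 0.01], [0.872, -0.058, 0.486], [0.485, -0.02, -0.874]]
0.4855 0.1479 0.035 0 | [112.   -8.9  62.5] turn 0.0
0.4855 0.1479 0.035 0 | [112.   -8.9  62.5] turn 0.0
0.4855 0.2079 0.035 0 | [52.3 -3.5 29.1] turn 0.0
end y axis [ 0.998 -0.058 -0.02 ]
```

apply_moves:
  series:
    - {"jaw":0.7,"dx":17,"dy":-2,"dz":9.5,"turn":0}
    - {"jaw":0.7,"dx":36,"dy":-3,"dz":20,"turn":0}
    - {"jaw":0.7,"dx":55,"dy":-5,"dz":30.6,"turn":0}
    - {"jaw":0.7,"dx":75,"dy":-6,"dz":41.7,"turn":0}
    - {"jaw":0.7,"dx":95,"dy":-8,"dz":52.8,"turn":0}

```text
time: 26.93
tool_pos: [0.4868, -0.0, 0.0352]
tool_rot: [-0.179, 0.706, 0.663, 0.175]
contact_force: [0.7, -2.9, 2.1]
gripper_width: 0.567
grasp_force: 62.6
```

apply_moves:
  series:
    - {"jaw":0.7,"dx":20,"dy":-2,"dz":11.1,"turn":0}
    - {"jaw":0.7,"dx":40,"dy":-3,"dz":22.2,"turn":0}
    - {"jaw":0.7,"dx":60,"dy":-4,"dz":33.3,"turn":0}
    - {"jaw":0.7,"dx":78,"dy":-5,"dz":43.3,"turn":0}
    - {"jaw":0.7,"dx":95,"dy":-7,"dz":52.8,"turn":0}

```text
time: 27.35
tool_pos: [0.4857, 0.1095, 0.0352]
tool_rot: [-0.179, 0.705, 0.663, 0.175]
contact_force: [-0.1, -3.2, 1.2]
gripper_width: 0.568
grasp_force: 62.5
```

```bash
python3 py.py w10 "0.493 0.2 -0.06"; python3 plan.py "0.4855 0.2079 0.035 0"; python3 m2.py d pan
python3 - <<'E'
from h import *
V=pickle.load(open("d.pkl","rb"))
E
```

```text
pan 0.86 [  2.   0.  34. 110.] 1669
pan 0.64 [142.   0. 508. 386.] 93038
pan [ 0.493  0.2   -0.06 ] 1.0
t 27.45 p [0.4846 0.1115 0.0352] q [-0.19  0.02  2.1   0.55  1.17 -0.38] F [0.1 3.5 2.2] w 0.565
[[0.058, 0.998, 0.006], [0.871, -0.054, 0.488], [0.488, -0.023, -0.873]]
0.4855 0.2079 0.035 0 | [83.9 -4.3 47.2] turn 0.0
end y axis [ 0.998 -0.054 -0.023]
scene [(0.96, [438.0, 154.0, 496.0, 213.0]), (0.91, [392.0, 235.0, 486.0, 294.0]), (0.78, [222.0, 121.0, 312.0, 173.0])]
side [(0.75, [266.0, 184.0, 328.0, 220.0]), (0.7, [150.0, 166.0, 240.0, 216.0]), (0.63, [137.0, 332.0, 233.0, 448.0]), (0.61, [286.0, 380.0, 387.0, 453.0])]
```

View pics/w10.png

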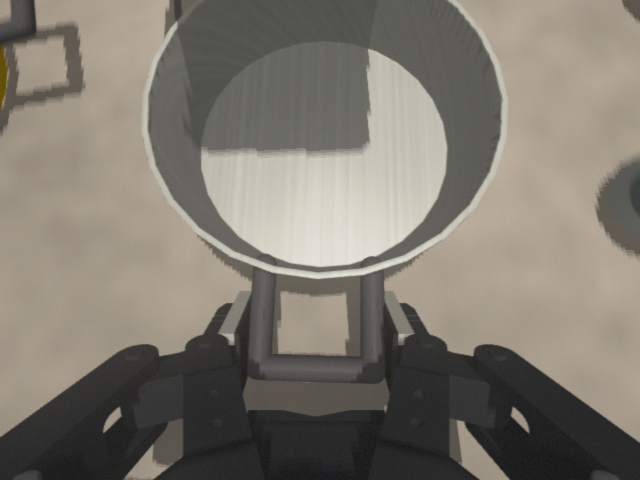

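apply_moves:
  series:
    - {"jaw":0.7,"dx":17,"dy":-1,"dz":9.5,"turn":0}
    - {"jaw":0.7,"dx":34,"dy":-2,"dz":19,"turn":0}
    - {"jaw":0.7,"dx":50,"dy":-3,"dz":28,"turn":0}
    - {"jaw":0.7,"dx":64,"dy":-4,"dz":35.9,"turn":0}
    - {"jaw":0.7,"dx":74,"dy":-4,"dz":41.5,"turn":0}

```text
time: 28.07
tool_pos: [0.4871, 0.1933, 0.0352]
tool_rot: [-0.179, 0.706, 0.663, 0.175]
contact_force: [0.5, -4.9, 4.9]
gripper_width: 0.56
grasp_force: 64.1
```

apply_moves:
  series:
    - {"jaw":0.7,"dx":0,"dy":0,"dz":0,"turn":0}

```text
time: 28.15
tool_pos: [0.4867, 0.1946, 0.0352]
tool_rot: [-0.18, 0.705, 0.663, 0.175]
contact_force: [1.1, 3.5, 2.3]
gripper_width: 0.565
grasp_force: 63.6
```

```bash
python3 w.py w11 pan
python3 - <<'E'
from h import *
f,r=pickle.load(open("w11.pkl","rb"))
r=max(r,key=lambda d:d["region"].sum())
reg=r["region"].astype(float);print(r["extent"])
def cost(q):
    m=sil(f,M["pan"],[q[0],q[1],q[2],0]);W=np.ones_like(m);W[300:,:235]=0;W[300:,405:]=0;W[:120]=0
    return 1-(np.minimum(m,reg)*W).sum()/(np.maximum(m,reg)*W).sum()
q0=np.array([.492,.292,-.06])
x=minimize(cost,q0,method="Nelder-Mead",options=dict(initial_simplex=np.vstack([q0]+[q0+np.eye(3)[i]*[.01,.01,.1][i] for i in range(3)])));print("pan",x.x.round(4),round(x.fun,3))
E
python3 plan.py "0.4855 0.2079 0.035 0"
```

```text
pan 0.72 [  0. 115.   8. 221.] 714
pan 0.58 [143.   0. 509. 384.] 92687
[143.2, 0.5, 509.4, 383.5]
pan [ 0.4937  0.2889 -0.0834] 0.127
t 28.25 p [0.4865 0.194  0.0352] q [-0.01  0.03  2.09  0.58  1.09 -0.24] F [-0.1  4.1  3.4] w 0.565
[[0.06, 0.998, 0.008], [0.871, -0.057, 0.487], [0.487, -0.022, -0.873]]
0.4855 0.2079 0.035 0 | [12.  -1.8  6.9] turn 0.0
end y axis [ 0.998 -0.057 -0.022]
```

apply_moves:
  series:
    - {"jaw":0.7,"dx":4,"dy":-1,"dz":2.2,"turn":0}
    - {"jaw":0.7,"dx":8,"dy":-2,"dz":4.5,"turn":0}
    - {"jaw":0.7,"dx":8,"dy":-2,"dz":4.5,"turn":0}

```text
time: 28.5
tool_pos: [0.4856, 0.2022, 0.0352]
tool_rot: [-0.179, 0.706, 0.663, 0.175]
contact_force: [1.7, -1.7, 3.5]
gripper_width: 0.568
grasp_force: 64.0
```

apply_moves:
  series:
    - {"jaw":0.7,"dx":1,"dy":0,"dz":0.6,"turn":0}
    - {"jaw":0.7,"dx":2,"dy":0,"dz":1.1,"turn":0}
    - {"jaw":0.7,"dx":2,"dy":0,"dz":1.1,"turn":0}

```text
time: 28.75
tool_pos: [0.4856, 0.2041, 0.0352]
tool_rot: [-0.179, 0.706, 0.663, 0.175]
contact_force: [1.0, -3.8, 5.7]
gripper_width: 0.566
grasp_force: 64.1
```

apply_moves:
  series:
    - {"jaw":0.7,"dx":1,"dy":0,"dz":0.6,"turn":0}
    - {"jaw":0.7,"dx":2,"dy":0,"dz":1.1,"turn":0}
    - {"jaw":0.7,"dx":2,"dy":0,"dz":1.1,"turn":0}

```text
time: 29.0
tool_pos: [0.4857, 0.2063, 0.0352]
tool_rot: [-0.179, 0.706, 0.663, 0.175]
contact_force: [0.1, -4.2, 6.6]
gripper_width: 0.564
grasp_force: 64.1
```

apply_moves:
  series:
    - {"jaw":0.7,"dx":1,"dy":0,"dz":0.6,"turn":0}
    - {"jaw":0.7,"dx":2,"dy":0,"dz":1.1,"turn":0}
    - {"jaw":0.7,"dx":2,"dy":0,"dz":1.1,"turn":0}

```text
time: 29.25
tool_pos: [0.4858, 0.2086, 0.0352]
tool_rot: [-0.179, 0.706, 0.663, 0.175]
contact_force: [0.6, -4.6, 6.3]
gripper_width: 0.564
grasp_force: 64.2
```

apply_moves:
  series:
    - {"jaw":0.7,"dx":1,"dy":0,"dz":0.6,"turn":0}
    - {"jaw":0.7,"dx":1,"dy":0,"dz":0.6,"turn":0}

```text
time: 29.42
tool_pos: [0.4859, 0.2097, 0.0352]
tool_rot: [-0.179, 0.706, 0.663, 0.175]
contact_force: [-0.4, -5.4, 7.3]
gripper_width: 0.566
grasp_force: 64.2
```

apply_moves:
  series:
    - {"jaw":0.7,"dx":1,"dy":0,"dz":0.6,"turn":0}
    - {"jaw":0.7,"dx":1,"dy":0,"dz":0.6,"turn":0}

```text
time: 29.58
tool_pos: [0.4859, 0.2101, 0.0352]
tool_rot: [-0.179, 0.706, 0.663, 0.174]
contact_force: [-2.8, -11.0, 9.5]
gripper_width: 0.566
grasp_force: 64.9
```

apply_moves:
  series:
    - {"jaw":0.7,"dx":1,"dy":0,"dz":0.6,"turn":0}
    - {"jaw":0.7,"dx":1,"dy":0,"dz":0.6,"turn":0}

```text
time: 29.75
tool_pos: [0.486, 0.2103, 0.0351]
tool_rot: [-0.178, 0.706, 0.664, 0.173]
contact_force: [-4.9, -16.9, 13.0]
gripper_width: 0.565
grasp_force: 65.5
```

```bash
python3 m2.py e pan; python3 plan.py "0.4855 0.2079 0.035 0"
python3 - <<'E'
import cv2,numpy as np
a=cv2.imread("pics/scenee.png")[220:330,420:560];b=cv2.imread("pics/sidee.png")[120:230,230:370]
c=np.hstack([cv2.resize(x,None,fx=2.8,fy=2.8,interpolation=3) for x in(a,b)]);cv2.imwrite("pics/cropE.png",c)
E
```

```text
scene [(0.73, [223.0, 121.0, 312.0, 175.0]), (0.68, [438.0, 154.0, 494.0, 212.0]), (0.67, [438.0, 246.0, 532.0, 307.0])]
side [(0.85, [137.0, 337.0, 232.0, 447.0]), (0.71, [262.0, 155.0, 320.0, 193.0])]
t 29.95 p [0.486  0.2102 0.0351] q [ 0.02  0.04  2.08  0.58  1.08 -0.21] F [ -4.9 -16.7  12.7] w 0.567
[[0.059, 0.998, 0.008], [0.875, -0.056, 0.482], [0.481, -0.022, -0.876]]
0.4855 0.2079 0.035 0 | [-2.1 -0.4 -1. ] turn 0.0
end y axis [ 0.998 -0.056 -0.022]
```

View pics/cropE.png

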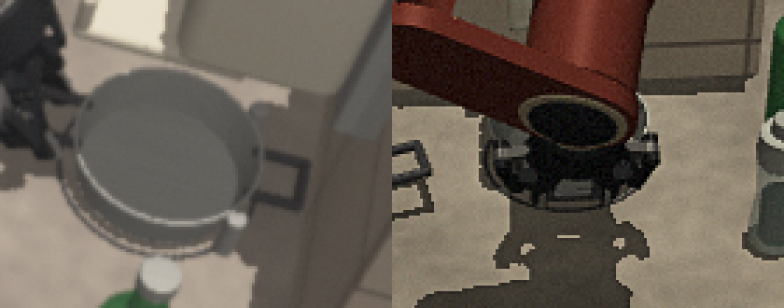

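apply_moves:
  series:
    - {"jaw":0.7,"dx":0,"dy":-1,"dz":0,"turn":0}
    - {"jaw":0.7,"dx":0,"dy":-1,"dz":0,"turn":0}

```text
time: 30.12
tool_pos: [0.4858, 0.2103, 0.0352]
tool_rot: [-0.177, 0.706, 0.663, 0.174]
contact_force: [-0.5, -14.4, 9.6]
gripper_width: 0.559
grasp_force: 65.0
```

apply_moves:
  series:
    - {"jaw":0.7,"dx":0.5,"dy":-1,"dz":0.3,"turn":0}
    - {"jaw":0.7,"dx":0.5,"dy":-1,"dz":0.3,"turn":0}

```text
time: 30.28
tool_pos: [0.4854, 0.2106, 0.0352]
tool_rot: [-0.177, 0.706, 0.663, 0.174]
contact_force: [-0.8, -17.0, 8.2]
gripper_width: 0.569
grasp_force: 65.3
```

apply_moves:
  series:
    - {"jaw":0.7,"dx":0.5,"dy":-1,"dz":0.3,"turn":0}
    - {"jaw":0.7,"dx":0.5,"dy":-1,"dz":0.3,"turn":0}

```text
time: 30.45
tool_pos: [0.485, 0.2107, 0.0352]
tool_rot: [-0.176, 0.707, 0.663, 0.175]
contact_force: [1.2, -19.2, 6.6]
gripper_width: 0.565
grasp_force: 65.5
```

```bash
python3 m2.py g pan; python3 plan.py "0.4855 0.2079 0.035 0"
python3 - <<'E'
from h import *
V=pickle.load(open("g.pkl","rb"));A=V["scene"][0]
r=min(V["scene"][1],key=lambda d:abs(d["extent"][0]-438)+abs(d["extent"][1]-246));reg=r["region"].astype(float);print(r["extent"])
W=np.ones((480,640));W[:,:449]=0
def cost(q):
    m=sil(A,M["pan"],[*q,0]);return 1-(np.minimum(m,reg)*W).sum()/(np.maximum(m,reg)*W).sum()
q0=np.array([.493,.304,-.07]);x=minimize(cost,q0,method="Nelder-Mead",options=dict(initial_simplex=np.vstack([q0]+[q0+np.eye(3)[i]*[.01,.01,.1][i] for i in range(3)])));print("pan",x.x.round(4),round(x.fun,3))
E
```

```text
scene [(0.89, [437.0, 245.0, 530.0, 308.0]), (0.82, [223.0, 122.0, 307.0, 176.0]), (0.67, [440.0, 154.0, 494.0, 211.0])]
side [(0.78, [138.0, 334.0, 232.0, 450.0]), (0.71, [153.0, 166.0, 243.0, 216.0]), (0.68, [405.0, 184.0, 449.0, 262.0]), (0.56, [264.0, 155.0, 321.0, 192.0])]
t 30.65 p [0.485  0.2107 0.0352] q [ 0.02  0.03  2.09  0.58  1.07 -0.21] F [  1.6 -17.9   7.7] w 0.568
[[0.061, 0.998, 0.013], [0.875, -0.06, 0.48], [0.48, -0.017, -0.877]]
0.4855 0.2079 0.035 0 | [-2.5  0.7 -1.2] turn 0.0
end y axis [ 0.998 -0.06  -0.017]
[437.4, 244.6, 530.4, 308.2]
pan [ 0.4925  0.3039 -0.0489] 0.065
```

apply_moves:
  series:
    - {"jaw":0.35,"dx":0,"dy":0,"dz":0,"turn":0}
    - {"jaw":0.1,"dx":0,"dy":0,"dz":0,"turn":0}
    - {"jaw":0,"dx":0,"dy":0,"dz":0,"turn":0}
    - {"jaw":0,"dx":0,"dy":0,"dz":0,"turn":0}

```text
time: 30.98
tool_pos: [0.4813, 0.2148, 0.0339]
tool_rot: [-0.181, 0.705, 0.663, 0.174]
contact_force: [0.2, -0.2, 1.1]
gripper_width: 0.995
grasp_force: 0.0
```

apply_moves:
  series:
    - {"jaw":0,"dx":-20,"dy":0,"dz":-15,"turn":0}
    - {"jaw":0,"dx":-40,"dy":0,"dz":-40,"turn":0}
    - {"jaw":0,"dx":-60,"dy":0,"dz":-70,"turn":0}
    - {"jaw":0,"dx":-80,"dy":0,"dz":-100,"turn":0}
    - {"jaw":0,"dx":-100,"dy":0,"dz":-130,"turn":0}

```text
time: 31.4
tool_pos: [0.4742, 0.0637, 0.0999]
tool_rot: [-0.181, 0.705, 0.663, 0.174]
contact_force: [0.9, -0.5, -0.4]
gripper_width: 0.997
grasp_force: 0.0
```

apply_moves:
  series:
    - {"jaw":0,"dx":-60,"dy":0,"dz":-40,"turn":0}
    - {"jaw":0,"dx":-60,"dy":0,"dz":-40,"turn":0}
    - {"jaw":0,"dx":-60,"dy":0,"dz":-40,"turn":0}

```text
time: 31.65
tool_pos: [0.4723, -0.0116, 0.1065]
tool_rot: [-0.178, 0.707, 0.662, 0.175]
contact_force: [0.4, 0.1, -0.0]
gripper_width: 1.002
grasp_force: 0.0
```

```bash
python3 w.py w12 pan; python3 m2.py k pan,dish; python3 plan.py "0.4855 0.2079 0.035 0"
python3 - <<'E'
from h import *
V=pickle.load(open("k.pkl","rb"));A,B=V["scene"][0],V["side"][0]
pick=lambda L,e:min(L,key=lambda d:abs(d["extent"][0]-e[0])+abs(d["extent"][1]-e[1]))
a_=pick(V["scene"][1],(437,245));b_=pick(V["side"][1],(262,155));print(a_["extent"],b_["extent"])
f,r=pickle.load(open("w12.pkl","rb"));print([d["extent"] for d in r])
print("pan",fit([(A,a_["region"].astype(float)),(B,b_["region"].astype(float))],M["pan"],[.493,.304,-.06,0]))
d1=V["scene"][2][0];d2=V["side"][2][0]
print("dish",fit([(A,d1["region"].astype(float)),(B,d2["region"].astype(float))],M["dish"],[.481,-.327,-.04,0]))
E
```

```text
pan 0.9 [  0.   0. 112.  94.] 8597
pan 0.87 [273.   0. 365.  25.] 1747
scene [(0.71, [226.0, 125.0, 290.0, 176.0]), (0.7, [438.0, 154.0, 495.0, 212.0]), (0.64, [430.0, 246.0, 531.0, 306.0])]
scene [(0.9, [175.0, 189.0, 254.0, 241.0])]
side [(0.93, [262.0, 148.0, 288.0, 180.0]), (0.93, [136.0, 335.0, 233.0, 448.0]), (0.62, [154.0, 169.0, 226.0, 217.0])]
side [(0.9, [294.0, 340.0, 379.0, 459.0])]
t 32.05 p [ 0.4709 -0.0061  0.1051] q [-0.43 -0.09  2.07  0.47  1.4  -0.5 ] F [ 0.2  0.6 -0.1] w 1.0
[[0.059, 0.998, 0.005], [0.872, -0.054, 0.487], [0.486, -0.024, -0.874]]
0.4855 0.2079 0.035 0 | [76.7  2.3 82.7] turn 0.0
0.4855 0.2079 0.035 0 | [76.7  2.3 82.7] turn 0.0
end y axis [ 0.998 -0.054 -0.024]
[430.3, 245.8, 530.6, 305.9] [261.6, 147.9, 288.0, 180.4]
[[0.0, 0.0, 112.3, 94.3], [272.6, 0.0, 365.3, 24.8]]
pan (array([ 0.4902,  0.3038, -0.0845, -0.0012]), np.float64(0.867))
dish (array([ 0.4824, -0.3277, -0.0444, -0.001 ]), np.float64(1.166))
```

apply_moves:
  series:
    - {"jaw":0,"dx":0,"dy":-60,"dz":-190,"turn":0}
    - {"jaw":0,"dx":0,"dy":-60,"dz":-190,"turn":0}
    - {"jaw":0,"dx":0,"dy":-60,"dz":-190,"turn":0}
    - {"jaw":0,"dx":0,"dy":-60,"dz":-190,"turn":0}
    - {"jaw":0,"dx":0,"dy":-60,"dz":-190,"turn":0}

```text
time: 32.47
tool_pos: [0.4097, -0.0967, 0.2758]
tool_rot: [-0.179, 0.705, 0.664, 0.175]
contact_force: [-0.5, -0.2, 0.7]
gripper_width: 1.0
grasp_force: 0.0
```

```bash
python3 w.py w13 pan; python3 m2.py l pan,dish,top_dish
python3 - <<'E'
from h import *
V=pickle.load(open("l.pkl","rb"));A,B=V["scene"][0],V["side"][0]
pick=lambda L,e:min(L,key=lambda d:abs(d["extent"][0]-e[0])+abs(d["extent"][1]-e[1]))
f,r=pickle.load(open("w13.pkl","rb"))
vs={"scene":(A,pick(V["scene"][1],(430,246))),"side":(B,pick(V["side"][1],(262,155))),"wrist":(f,pick(r,tuple(proj(f,[[.43,.37,.045]])[0])))}
for k,(F,d) in vs.items():print(k,np.round(d["extent"]))
for ks in(("scene",),("wrist",),("side",),("scene","side","wrist")):
    print(ks,fit([(vs[k][0],vs[k][1]["region"].astype(float)) for k in ks],M["pan"],[.493,.304,-.06],False))
a_=cv2.imread("pics/scenel.png")[220:330,420:560];b_=cv2.imread("pics/w13.png")
c=np.hstack([cv2.resize(a_,(392,308),interpolation=3),cv2.resize(b_,(408,306))[:306] if 0 else cv2.resize(b_,(408,308))]);cv2.imwrite("pics/fin.png",c)
E
```

```text
pan 0.66 [ 85.   0. 266. 113.] 12974
pan 0.66 [ 73. 443. 127. 480.] 579
scene [(0.77, [440.0, 153.0, 496.0, 214.0]), (0.66, [430.0, 244.0, 530.0, 308.0]), (0.63, [444.0, 130.0, 598.0, 272.0]), (0.6, [225.0, 122.0, 311.0, 174.0])]
scene [(0.82, [176.0, 186.0, 254.0, 239.0]), (0.6, [445.0, 130.0, 600.0, 269.0])]
scene [(0.8, [193.0, 186.0, 236.0, 229.0]), (0.16, [210.0, 272.0, 235.0, 305.0])]
side [(0.84, [136.0, 336.0, 231.0, 447.0]), (0.8, [152.0, 168.0, 224.0, 216.0]), (0.76, [293.0, 139.0, 321.0, 179.0])]
side [(0.82, [294.0, 338.0, 379.0, 458.0])]
side [(0.93, [298.0, 359.0, 368.0, 426.0])]
scene [430. 244. 530. 308.]
side [293. 139. 321. 179.]
wrist [ 85.   0. 266. 113.]
('scene',) (array([ 0.4909,  0.3037, -0.0852]), np.float64(0.092))
('wrist',) (array([ 0.493,  0.304, -0.06 ]), np.float64(1.0))
('side',) (array([ 0.5469,  0.3631, -0.0813]), np.float64(0.703))
('scene', 'side', 'wrist') (array([ 0.4925,  0.3035, -0.1035]), np.float64(1.844))
```

View pics/fin.png

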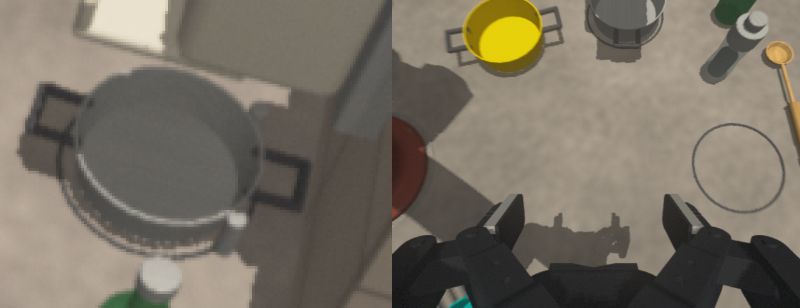

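Left half: the pan's rim is against the near stud at (237,218) and beside the far one at (258,108). Measured in the same camera, it is about 1 mm from the station centre. The dishes are still stacked in the free ring and the robot is clear, so I'm handing in.

```bash
python3 -c "
from plant import ticket
print(ticket.job_done())"
```

```text
the job is handed in; nothing more can be done
None
```

I handed the job in at about 33 s; no verdict came back. By my camera fits, the stacked dishes stand within 3 mm of the free ring's centre, and the pan is seated against the studs within about 2 mm of the station origin.

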